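# Peg the easel and stand the panel on it

### The arm

A 6-joint arm with a two-finger parallel gripper is mounted at the origin on the work surface. World frame = base frame: x ahead of the robot, y to its left, z up, the work surface at z = 0. Lengths are in m, angles in rad, forces in N, time in s.
With the tool pointing down it reaches from about 0.35 to 0.975 m from the base axis. Payload 17.4 kg.
Tool frame: the origin (TCP) lies at the very end of the fingers, on their centre line; the grasp point (between the pads) lies 19 mm behind it; x points along the fingers, y is the direction in which the jaws open and shut, and the axes are right-handed (so a half turn about x gives the same grasp; the last joint's range is limited). The gripper opens to 85 mm and grips with 20 to 120 N. Pads are 22 mm wide; open, the fingers measure 114 mm over their backs; the gripper's body (76 mm by 85 mm) begins 54 mm behind the grasp point. The pads swing forward as they close: fully open they stand 13 mm farther back than shut.
Start: joints at [-1.342, 0.116, 1.442, -0, 1.584, -0.038], TCP at [0.178, -0.651, 0.231] pointing down, gripper open.
Joint ranges: [-2.83, 2.83], [-0.83, 2.19], [0.07, 2.5], [-1.14, 4.28], [0.01, 3], [-2.97, 2.97]. Speed limits (rad/s): [1.89, 1.89, 2.22, 3.14, 3.14, 3.14].

### API

Orientations are given as a unit quaternion [x, y, z, w].
In Python, from workcell import env, vision, job_done gives the robot as it stands. The module is installed in compiled form; this text tells all that it offers.
- The arm moves only by the tool arm_command, never from a script. Its argument "targets" is a list of rows, each a list of 7 numbers: the gripper's target within -1 to 1 (fully open at 1, half-way at 0, shut at -1), then the shift along the tool's x, y, z in mm, then the turn, a rotation vector about the tool's x, y, z in rad. A call has 1 to 5 rows; each row is the pose to reach, as a shift and turn from the pose measured when the call began, along the tool's axes at that moment; what a row does not reach only later rows make up. A row lasts 1/12 s, in which the tool goes at most 41.7 mm and 7.16 degrees, less where a joint would pass 70% of its speed; a pose out of reach is approached as far as the arm can. A call with a gripper value outside its range is refused whole. The fingers move at their own pace and stop on an object; "force" is the grip in N (left out, the last holds). Time passes only in rows, so rows that repeat a pose let the fingers close. It gives the time, the measured TCP pose, the force and the opening at its end, in the units of the state.
- env.observe(): the state, without advancing time (a new reading comes with each control period).
- vision.read_camera(name): name is "scene" or "top" or "wrist"; returns the picture (480x640x3 uint8, red, green, blue); there is no depth.
- vision.camera_info(name): a dict with "mtx" (3x3 intrinsics, pixels), "dist_coeffs" ([k1, k2, p1, p2, k3] as OpenCV has them; the pictures are not rectified), "xyz" and "rotation" of the camera in the world; the wrist camera has in their place "hand_eye" (4x4, takes a point from camera to tool coordinates, whose origin is the TCP and whose axes are the tool frame's). Camera axes: x right, y down, z forward; pixel columns grow to the right and rows downward; lengths in m; the calibration is good to about 2 mm. A picture is of the moment at which its call begins: read the wrist's pose just before it. camera_info takes no time and is no camera call.
- job_done(): hands the job in, once; it reports no verdict.
The state is a dict: "time": time; "qpos": joint angles; "qvel": joint speeds; "tau": joint torques, N m; "tool_pos": TCP position; "ee_rot": TCP orientation; "contact_force": force on the tool from outside, world axes, zero at the start; "torque": the same for the moment, N m; "grip_width": finger opening in m.
Only numpy, scipy, OpenCV 4.12 (cv2) and the standard library are available. Lean on these libraries where they do the work, as an engineer would, in place of code of your own. Each camera call takes 0.05 s, during which the arm holds its last target.

### The job

The bench easel has lost one of its two pegs: push the loose wooden peg fully home, shoulder against the post, into the empty hole level with the other peg, feeling for the hole and not shoving the easel's frame out of its lean. Then take the orange painting panel from the rack and set it down gently on both pegs, centred, leaning back flat against the posts with its painted face outwards, and leave it standing there. Do not upset the brush pot or the bronze egg.

Things in the scene. Friction and masses are not known exactly. Their poses are not given: they have to be found in the camera images.
- peg: Loose beech peg lying level on the table: square handle 24 x 24 x 90 mm, a step (the shoulder), then a round shaft 18 mm in diameter, 50 mm long, its end bevelled over 2 mm. Origin on the axis at the shoulder; x axis along the peg from handle to shaft tip (handle x = -90 to 0, shaft 0 to 50 mm); y, z square to the handle's flats. Axis 12 mm above the table. 45 g.
- free_hole (a point): Marked place of the empty hole's mouth: front face of the left post (+y side), level with the other peg. The post, clamped in slotted rails, may stand up to 8 mm left or right of it, its hole too: feel for it. Axes: x into the wood along the hole (away from the robot, slanting down by the lean), y left, z up the post. Hole 19.4 mm in diameter, through; post 24 mm thick, 40 mm wide.
- seat_mid (a point): Point midway between the posts' marks, in the plane of their front faces, 12 mm up the frame from the hole centres, level with the upper flats of the peg handles: the middle of the panel's bottom back edge belongs here. Same axes as free_hole, 80 mm to its right (-y). Posts end 143 mm above it; each has four holes, 40 mm apart, those for the pegs second from the bottom.
- easel_frame (a joint): Lean of the easel's frame (both posts, mate peg) back from upright, rad, 0.22 to 0.42. Pivot 30 mm above the table, 90 mm down the post from the hole row. Wing knobs hold it by friction only: a push of 30 to 40 N at the hole row shoves it back.
- panel: Panel with an orange and ochre picture, 240 wide x 200 high x 18 mm thick, 400 g, standing upright in one of the rack's two slots, its underside 18 mm above the table. Origin at the centre of its underside; x along its width, y out of the painted face (face at y = +9 mm, plain back at -9 mm), z up.
- panel_top (a point): Middle of the panel's top edge, 200 mm above the panel's origin; same axes as the panel.
- rack: Fixed rack, base 220 x 150 x 18 mm, two slots along its x axis at y = +35 and -35 mm (origin: centre of the base's underside). Each slot is a 20 mm gap between pairs of 10 mm dowels at x = +-70 mm, reaching 120 mm above the table. The other slot holds a smaller green study, top 148 mm above the table.
- brush_pot: Blue pot of paint brushes, 76 mm in diameter and 100 mm high, brushes up to 280 mm; origin at the centre of its underside. Bystander.
- maquette: Small bronze egg on a wooden block 100 x 80 mm, 143 mm high in all; origin at the centre of its underside. Bystander.
- panel_face (a point): Centre of the panel's painted face, 100 mm above its bottom edge and 9 mm out from its middle plane; same axes as the panel.
- mate_peg (a point): The other peg, of the same size, stuck fast and home in the right post: this point lies on its axis at the shoulder. Same axes as free_hole; its handle sticks out 90 mm towards the robot (x = -90 to 0 mm).
- easel: Base of the bench easel, fixed to the table, carrying the frame: two feet 280 mm long under the posts, 240 mm wide over all with its side stays. Origin on the table midway between the posts, under the frame's pivot; x points away from the robot, y left.

How it is judged:
By the outcome, as a careful person would: the job done as asked, in the order asked, and still so for the second after the job is handed in, with the robot touching nothing.
It also fails if it takes over 72 s, if anything falls off the work surface, if the arm or the gripper's body presses on something with over 40 N, if the wrist force passes 120 N, or if a joint passes its speed limit or range.

## Working session

There is one attempt and no reset: what is moved stays moved. The work goes in short steps, Python scripts to look and compute and a tool call to move; the robot and the scene stay as the last step left them, time stands still between calls to the robot, and variables do not carry over. Pictures are saved under pics/ and viewed, and the job is handed in when it is done.

Besides the shell and the picture viewer there is one more tool, called after "Call:" as a command line: name --pt "numbers of a row" for each row, then --argument value for the rest. arm_command: Moves the arm, as the interface text tells. Its arguments: {"type":"object","properties":{"targets":{"type":"array","items":{"type":"array","items":{"type":"number"}}},"force":{"type":"number"}},"required":["targets"]}

```bash
mkdir -p pics; ls; python3 - <<'E'
from workcell import env, vision
import cv2
print(env.observe())
for n in ["scene","top","wrist"]:
    i=vision.camera_info(n); print(n,i)
    cv2.imwrite(f"pics/{n}0.png",vision.read_camera(n)[:,:,::-1])
E
```

```text
pics
{'time': 0.0, 'qpos': array([-1.34178387e+00,  1.16496509e-01,  1.44230237e+00, -1.80068996e-05,
        1.58400748e+00, -3.77834153e-02]), 'qvel': array([-0.00176132,  0.00016022,  0.00021013, -0.00012605, -0.00054291,
       -0.00014408]), 'tau': array([-1.47316456e-03, -7.31990433e+01, -6.32497287e+01, -3.66249196e-05,
        6.19877756e-03, -3.59664989e-05]), 'tool_pos': array([ 0.17790883, -0.6509194 ,  0.23053204]), 'ee_rot': array([-0.7007772 , -0.09447352,  0.7008718 , -0.09362044]), 'contact_force': array([0.52155519, 0.25714841, 0.44528168]), 'torque': array([-0.01550872,  0.01547188, -0.0568093 ]), 'grip_width': 0.08538947922528169}
scene {'mtx': array([[507.85017974,   0.        , 326.4727606 ],
       [  0.        , 507.85017974, 240.33055991],
       [  0.        ,   0.        ,   1.        ]]), 'dist_coeffs': array([-0.12400564,  0.        ,  0.        ,  0.        ,  0.        ]), 'xyz': array([ 0.63599841, -0.40091743,  1.35259344]), 'rotation': array([ 0.98454129,  0.07955507, -0.00858217, -0.15580691])}
top {'mtx': array([[589.75649839,   0.        , 326.7320
[... 229 characters left out ...]
.01628641,  1.40576107]), 'rotation': array([-0.69821218,  0.70716184, -0.07873698,  0.07888203])}
wrist {'mtx': array([[369.73173724,   0.        , 315.00520095],
       [  0.        , 369.73173724, 246.09280565],
       [  0.        ,   0.        ,   1.        ]]), 'dist_coeffs': array([-0.026426,  0.      ,  0.      ,  0.      ,  0.      ]), 'hand_eye': array([[ 9.28552989e-04, -2.91947619e-01,  9.56433859e-01,
        -1.43758671e-01],
       [ 9.99999501e-01,  6.22946560e-04, -7.80696704e-04,
        -9.86258255e-04],
       [-3.67884638e-04,  9.56434106e-01,  2.91948052e-01,
        -7.49366472e-02],
       [ 0.00000000e+00,  0.00000000e+00,  0.00000000e+00,
         1.00000000e+00]])}
```

View pics/scene0.png

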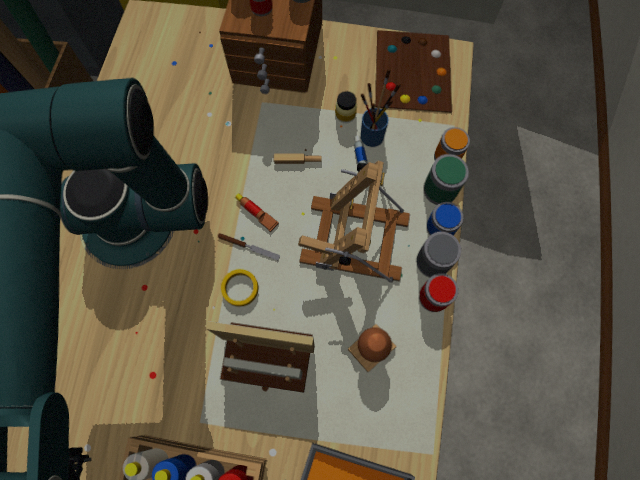

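View pics/top0.png

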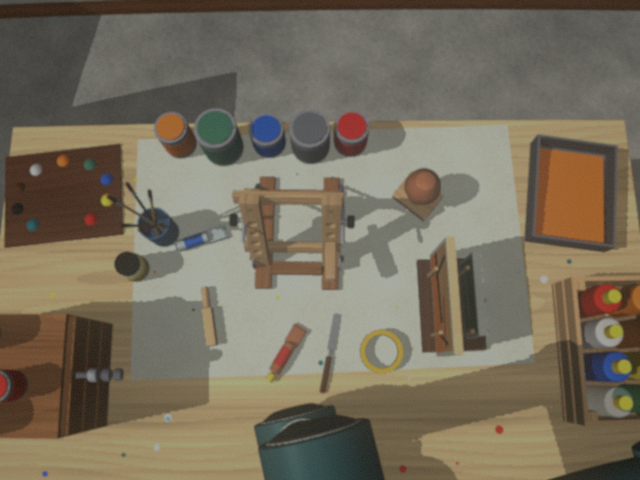

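View pics/wrist0.png

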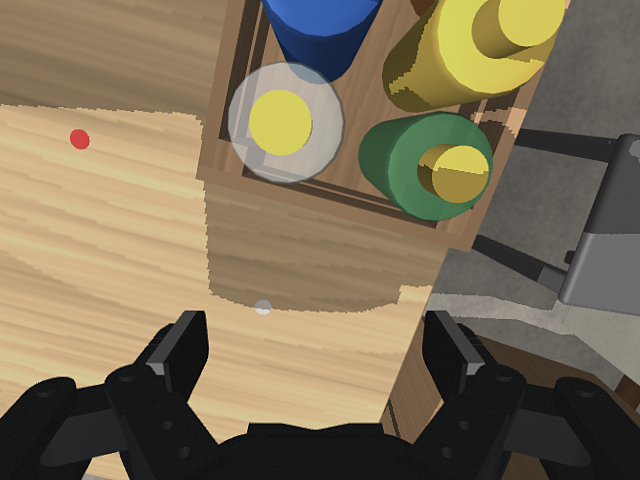

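```bash
cat > h.py <<'E'
import numpy as np, cv2
from scipy.spatial.transform import Rotation as R
from workcell import env, vision
def cam(n,obs=None):
    i=vision.camera_info(n)
    if n=='wrist':
        o=obs or env.observe(); T=np.eye(4);T[:3,:3]=R.from_quat(o['ee_rot']).as_matrix();T[:3,3]=o['tool_pos']
        T=T@i['hand_eye']
    else:
        T=np.eye(4);T[:3,:3]=R.from_quat(i['rotation']).as_matrix();T[:3,3]=i['xyz']
    return i['mtx'],i['dist_coeffs'],T
def ray(c,px):
    K,d,T=c
    u=cv2.undistortPoints(np.array([[px]],float),K,d).ravel()
    r=T[:3,:3]@np.array([u[0],u[1],1]); return T[:3,3],r
def hitz(c,px,z):
    o,r=ray(c,px); return o+r*(z-o[2])/r[2]
def proj(c,P):
    K,d,T=c; P=np.atleast_2d(P); Q=(P-T[:3,3])@T[:3,:3]
    rv=np.zeros(3); return cv2.projectPoints(Q,rv,rv,K,d)[0].reshape(-1,2)
def tri(obs):
    A=np.zeros((3,3));b=np.zeros(3)
    for c,px in obs:
        o,r=ray(c,px); r=r/np.linalg.norm(r);M=np.eye(3)-np.outer(r,r);A+=M;b+=M@o
    X=np.linalg.solve(A,b); return X,[proj(c,X)[0]-px for c,px in obs]
def crop(src,dst,x0,y0,x1,y1,s):
    im=cv2.imread(src)[y0:y1,x0:x1]; cv2.imwrite(dst,cv2.resize(im,None,fx=s,fy=s,interpolation=cv2.INTER_CUBIC))
def snap(n,name):
    o=env.observe(); im=vision.read_camera(n)[:,:,::-1]; cv2.imwrite(f'pics/{name}.png',im)
    np.save(f'pics/{name}.npy',np.r_[o['tool_pos'],o['ee_rot']]); return o
def wcam(name):
    v=np.load(f'pics/{name}.npy'); return cam('wrist',dict(tool_pos=v[:3],ee_rot=v[3:]))
def delta(pos,Rt,o=None):
    "shift (mm, tool axes) and rotvec to goal"
    o=o or env.observe(); Rc=R.from_quat(o['ee_rot'])
    return np.round(1000*Rc.inv().apply(np.array(pos)-o['tool_pos']),1), np.round((Rc.inv()*Rt).as_rotvec(),4)
def toolR(x,y):
    x=np.array(x,float);x/=np.linalg.norm(x);y=np.array(y,float);y-=x*(x@y);y/=np.linalg.norm(y)
    return R.from_matrix(np.c_[x,y,np.cross(x,y)])
E
python3 - <<'E'
from h import *
crop('pics/top0.png','pics/t_a.png',100,160,360,360,3)
crop('pics/top0.png','pics/t_b.png',380,150,580,370,2.7)
crop('pics/scene0.png','pics/s_a.png',260,80,430,300,2.7)
crop('pics/scene0.png','pics/s_b.png',190,290,420,420,3)
E
```

```text
(no output)
```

View pics/t_a.png

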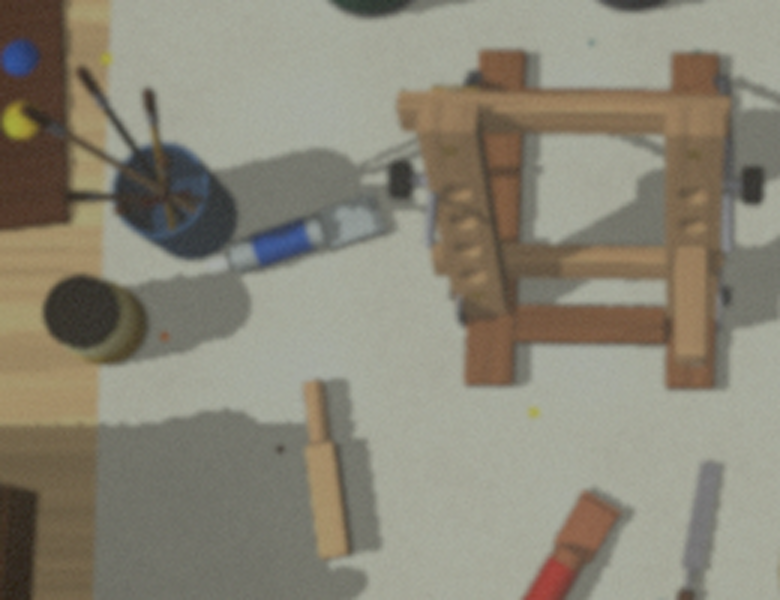

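View pics/t_b.png

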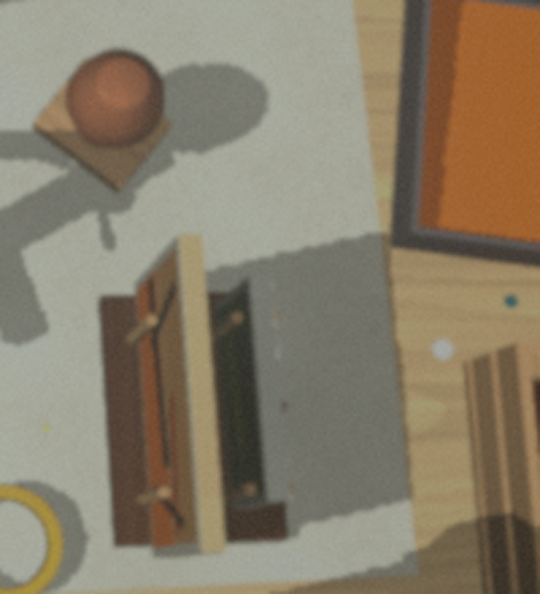

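View pics/s_a.png

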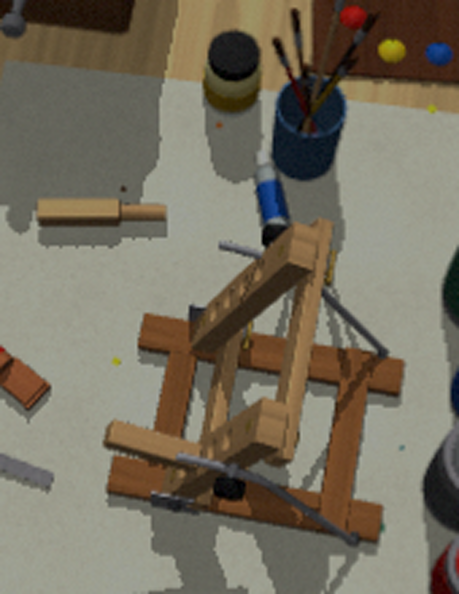

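View pics/s_b.png

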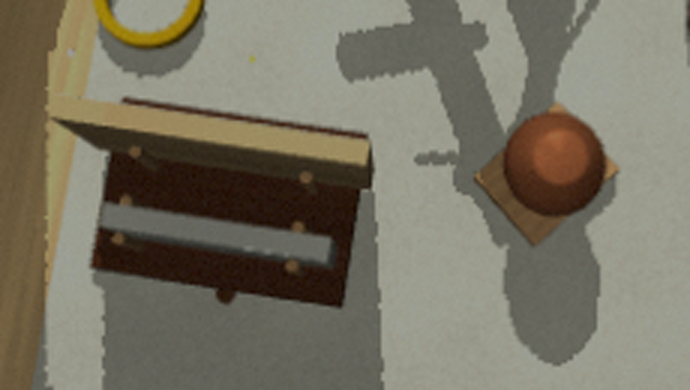

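```bash
python3 - <<'E'
from h import *
t=cam('top');s=cam('scene')
A=lambda x,y:(100+x/3,160+y/3)
B=lambda x,y:(380+x/2.7,150+y/2.7)
S=lambda x,y:(260+x/2.7,80+y/2.7)
S2=lambda x,y:(190+x/3,290+y/3)
print('peg top rear',hitz(t,A(334,556),.024),'front',hitz(t,A(321.5,442),.024),'tip',hitz(t,A(314,381),.021))
print('scene peg rear',hitz(s,S(38,211),.024),'front',hitz(s,S(121,212),.024),'tip',hitz(s,S(166,213),.018))
print('mate peg rear top mid',tri([(t,A(690,358)),(s,S(111,427))]))
# feet z? corners
for n,p in dict(LF_nearL=(466,384),LF_nearR=(514,384),RF_nearL=(668,387),RF_nearR=(717,386),LF_farL=(479,52),RF_farR=(718,55)).items(): print(n,hitz(t,A(*p),.018))
print('panel top near',hitz(t,B(213,550),.218),'far',hitz(t,B(190,236),.218))
print('panel scene: near',hitz(s,S2(50,107),.218),'far',hitz(s,S2(370,150),.218))
print('knobs L',tri([(t,A(400,180))]*1+[(s,S(200,318))]))
print('knobs R',tri([(t,A(752,185)),(s,S(229,487))]))
print('pot',hitz(t,A(160,195),.1),'egg',hitz(t,B(115,98),.143))
print('post tops L',tri([(t,A(399,93)),(s,S(330,222))]))
E
```

```text
peg top rear [0.38303662 0.25243254 0.024     ] front [0.47109717 0.26462843 0.024     ] tip [0.51956806 0.2726194  0.021     ]
scene peg rear [0.38700336 0.24942903 0.024     ] front [0.47567068 0.2625868  0.024     ] tip [0.52323511 0.27229329 0.018     ]
mate peg rear top mid (array([ 0.51770957, -0.02174325,  0.15124464]), [array([-0.8754872 , -1.14432208]), array([-1.09231892,  0.58797696])])
LF_nearL [0.51628426 0.15267365 0.018     ]
LF_nearR [0.51584772 0.11474257 0.018     ]
RF_nearL [ 0.51199116 -0.00671149  0.018     ]
RF_nearR [ 0.51228714 -0.0453344   0.018     ]
LF_farL [0.79086302 0.14588331 0.018     ]
RF_farR [ 0.78558321 -0.05084887  0.018     ]
panel top near [ 0.35289761 -0.27693008  0.218     ] far [ 0.58931725 -0.27324992  0.218     ]
panel scene: near [ 0.35286105 -0.27905613  0.218     ] far [ 0.59454049 -0.27074997  0.218     ]
knobs L (array([0.61565197, 0.14864014, 0.14137576]), [array([17.72784465, 15.64556411]), array([ 14.62554172, -13.40420126])])
knobs R (array([ 0.63518422, -0.06861919,  0.18249682]), [array([-0.31774479, -0.41805211]), array([-0.40916511,  0.22945224])])
pot [0.65287301 0.3792328  0.1       ] egg [ 0.72366165 -0.23399568  0.143     ]
post tops L (array([0.68887656, 0.17507756, 0.24052467]), [array([-0.20258116, -0.28206908]), array([-0.25081534,  0.15350854])])
```

```bash
python3 - <<'E'
from h import *
o=env.observe(); print(R.from_quat(o['ee_rot']).as_matrix().round(3))
Rv=toolR([.3,0,-.95],[0,1,0])
print(delta((.42,.06,.33),Rv)); print(Rv.as_matrix())
print(delta((.35,-.5,.42),toolR([0,0,-1],[0.8,.6,0])))
print(delta((.48,-.3,.42),toolR([0,0,-1],[0.5,.85,0])))
E
```

```text
[[-0.     0.264 -0.965]
 [ 0.001 -0.965 -0.264]
 [-1.    -0.001 -0.   ]]
(array([ -98.7, -622.1, -421. ]), array([-2.8438, -0.0601,  0.4385]))
[[ 0.30113137  0.          0.95358267]
 [ 0.          1.          0.        ]
 [-0.95358267  0.          0.30113137]]
(array([-189.2, -100.4, -205.8]), array([-1.9475e+00, -9.0000e-04,  5.0000e-04]))
(array([-189. , -259.1, -383.9]), array([-2.343e+00, -1.100e-03,  4.000e-04]))
```

Call:
arm_command --pt "1 -80 -5 -10 -0.12 0 0" --pt "1 -120 -25 -50 -0.24 0 0" --pt "1 -150 -50 -90 -0.36 0 0" --pt "1 -180 -80 -140 -0.48 0 0" --pt "1 -190 -100 -180 -0.6 0 0"

```text
time: 0.57
tool_pos: [0.2703, -0.5602, 0.3826]
ee_rot: [0.641, 0.298, -0.641, 0.299]
contact_force: [1.6, -0.6, 0.6]
grip_width: 0.0852
```

```bash
python3 - <<'E'
from h import *
print(env.observe()['tool_pos'], env.observe()['qpos'])
print(delta((.48,-.3,.42),toolR([0,0,-1],[0.5,.85,0])))
print(delta((.5,-.1,.40),toolR([0,0,-1],[0.5,.85,0])))
E
```

```text
[ 0.27026243 -0.56023045  0.38257026] [-1.16235991e+00  4.56658689e-04  1.31973585e+00  7.83715259e-05
  1.82081622e+00 -4.63034820e-01]
(array([ -37.5,   -7. , -334.1]), array([-1.7384e+00,  6.0000e-04, -2.0000e-04]))
(array([ -17.6, -120.4, -500.1]), array([-1.7384e+00,  6.0000e-04, -2.0000e-04]))
```

Call:
arm_command --pt "1 -15 -2 -42 -0.12 0 0" --pt "1 -30 -4 -84 -0.24 0 0" --pt "1 -37 -6 -126 -0.36 0 0" --pt "1 -38 -7 -168 -0.48 0 0" --pt "1 -38 -7 -210 -0.6 0 0"

```text
time: 0.98
tool_pos: [0.3951, -0.4001, 0.4214]
ee_rot: [-0.523, -0.475, 0.523, -0.477]
contact_force: [1.2, -0.8, 0.0]
grip_width: 0.0854
```

```bash
python3 - <<'E'
from h import *
print(env.observe()['tool_pos'], env.observe()['qpos'])
print(delta((.49,-.15,.42),toolR([0,0,-1],[0.3,1,0])))
E
```

```text
[ 0.3950641  -0.40009509  0.42138398] [-8.37037634e-01 -1.16528899e-01  1.36888226e+00 -1.11433570e-04
  1.88735961e+00 -7.43389025e-01]
(array([   1.1,   71.1, -257.9]), array([-1.373e+00,  2.000e-03, -2.000e-04]))
```

Call:
arm_command --pt "1 0 11 -40 -0.12 0 0" --pt "1 0 22 -80 -0.24 0 0" --pt "1 0 33 -120 -0.36 0 0" --pt "1 0 44 -160 -0.48 0 0" --pt "1 0 55 -200 -0.6 0 0"

```text
time: 1.4
tool_pos: [0.4683, -0.205, 0.4212]
ee_rot: [0.357, 0.61, -0.357, 0.611]
contact_force: [1.3, -0.9, 0.0]
grip_width: 0.0852
```

```bash
python3 - <<'E'
from h import *
print(env.observe()['tool_pos'], env.observe()['qpos'])
print(delta((.43,.05,.36),toolR([.3,0,-.95],[0,1,0])))
E
```

```text
[ 0.46832582 -0.20502701  0.42119008] [-4.62133293e-01 -2.25716208e-01  1.46446685e+00 -7.78173475e-04
  1.90096490e+00 -9.74396111e-01]
(array([  60.8,   91.5, -241.2]), array([-1.05  , -0.2747,  0.1625]))
```

Call:
arm_command --pt "1 12 18 -38 -0.1 -0.03 0.02" --pt "1 24 36 -76 -0.2 -0.06 0.04" --pt "1 36 54 -114 -0.3 -0.09 0.05" --pt "1 48 70 -152 -0.42 -0.12 0.07" --pt "1 58 80 -190 -0.54 -0.14 0.08"

```text
time: 1.82
tool_pos: [0.4463, -0.0062, 0.364]
ee_rot: [0.178, 0.624, -0.179, 0.739]
contact_force: [0.7, 0.3, 0.1]
grip_width: 0.0851
```

```bash
python3 - <<'E'
from h import *
print(env.observe()['tool_pos'], env.observe()['qpos'])
print(delta((.42,.05,.35),toolR([.3,0,-.95],[0,1,0])))
E
```

```text
[ 0.44628576 -0.00620266  0.36396666] [-0.04779038 -0.48953594  1.75873056 -0.03619104  1.7136162  -1.11473496]
(array([  7.2,  35.7, -52.1]), array([-0.5042, -0.1348,  0.0802]))
```

Call:
arm_command --pt "1 2 9 -13 -0.12 -0.03 0.02" --pt "1 4 18 -26 -0.24 -0.06 0.04" --pt "1 6 27 -39 -0.36 -0.1 0.06" --pt "1 7 36 -52 -0.48 -0.13 0.08" --pt "1 7 36 -52 -0.504 -0.135 0.08"

```text
time: 2.23
tool_pos: [0.4189, 0.0519, 0.35]
ee_rot: [-0.003, 0.59, 0.003, 0.807]
contact_force: [-0.7, 0.6, -0.6]
grip_width: 0.0855
```

```bash
python3 - <<'E'
from h import *
o=snap('wrist','w1'); print(o['tool_pos'],o['qpos'],o['qvel'].round(3))
E
```

```text
[0.41889956 0.05191157 0.35002223] [ 0.07773995 -0.65328524  1.89505386 -0.02167608  1.59203448 -1.50602521] [-0.051 -0.018  0.005  0.007 -0.044 -0.327]
```

View pics/w1.png

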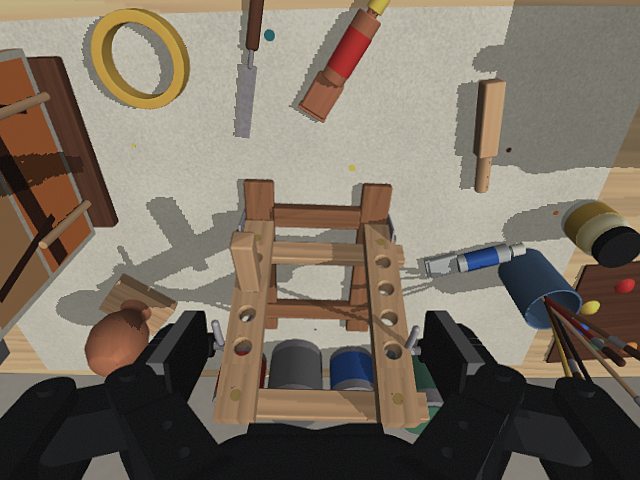

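```bash
python3 - <<'E'
from h import *
o=snap('wrist','w2'); print(o['tool_pos'],o['qvel'].round(3))
o=snap('wrist','w2'); print(o['tool_pos'],o['ee_rot'],o['qvel'].round(3))
crop('pics/w2.png','pics/w2a.png',200,170,440,420,3.2)
E
```

```text
[0.41930792 0.05114589 0.35026613] [-0.026  0.034 -0.028 -0.01   0.022  0.114]
[0.41966388 0.05061138 0.35035205] [-5.14159278e-04  5.90723241e-01  4.72823988e-04  8.06873946e-01] [-0.019  0.027 -0.018 -0.006  0.011  0.066]
```

View pics/w2a.png

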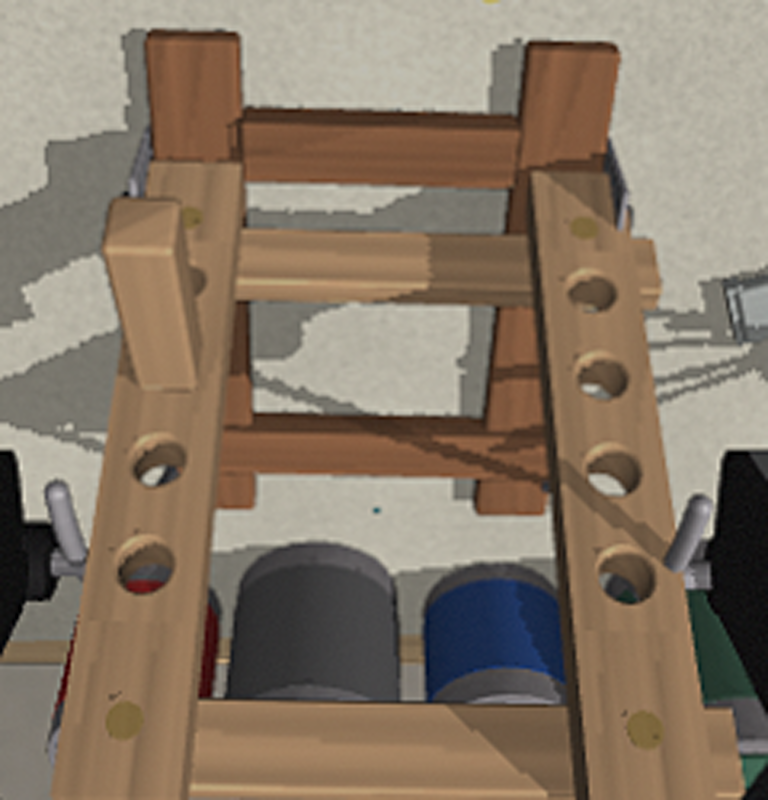

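```bash
cat > fit.py <<'E'
from h import *
from scipy.optimize import least_squares
w=wcam('w2'); t=cam('top'); s=cam('scene')
C=lambda x,y:(200+x/3.2,170+y/3.2)
A=lambda x,y:(100+x/3,160+y/3)
S=lambda x,y:(260+x/2.7,80+y/2.7)
# (cam, px, side, x, dlat, v)
ob=[]
for v,(a,b,c,d) in zip((-40,0,40,80),((567,617,270,312),(574,628,354,400),(584,641,446,496),(596,656,548,605))): ob.append((w,C((a+b)/2,(c+d)/2),'L',0,0,v))
for v,(a,b,c,d) in zip((40,80),((131,187,433,488),(117,175,535,594))): ob.append((w,C((a+b)/2,(c+d)/2),'R',0,0,v))
for px,x,dl in (((137,387),0,12),((198,388),0,-12),((107,250),-90,12),((183,245),-90,-12)):
    # image right = +y
    ob.append((w,C(*px),'R',x,-dl,12))
def frame(p):
    yaw,L=p[3],p[4]
    cy,sy=np.cos(yaw),np.sin(yaw)
    fx=np.array([cy*np.cos(L),sy*np.cos(L),-np.sin(L)]); fy=np.array([-sy,cy,0]); fz=np.array([cy*np.sin(L),sy*np.sin(L),np.cos(L)])
    return p[:3],fx,fy,fz
def pt(p,side,x,dl,v):
    P,fx,fy,fz=frame(p); lat={'L':p[5],'R':p[6],'M':0}[side]
    return P+fx*x/1e3+fy*(lat+dl/1e3)+fz*v/1e3
def res(p):
    r=[]
    for c,px,sd,x,dl,v in ob: r.append((proj(c,pt(p,sd,x,dl,v))[0]-px))
    return np.r_[np.array(r).ravel(),(p[5]+p[6])*1e3*.0001]
if __name__=='__main__':
    f=least_squares(res,[.58,.05,.12,0,.3,.08,-.08])
    print(f.x.round(4)); print(f.fun[:-1].reshape(-1,2).round(1)); print('pz pred',.03+.09*np.cos(f.x[4]))
    print('L hole',pt(f.x,'L',0,0,0),'R',pt(f.x,'R',0,0,0))
    for n,x,y in (('LF',478,38),('a',0,0)): pass
    # check in top/scene
    for nm,c,fn,px,a in (('mate rear top',t,A,(690,358),('R',-90,0,12)),('s mate',s,S,(111,427),('R',-90,0,12)),):
        print(nm,proj(c,pt(f.x,*a))[0]-fn(*px))
    # feet near/far, top z guesses
    for z in (.015,.018,.02,.025): print(z,[hitz(w,C(*q),z).round(4) for q in ((149,35),(239,36),(527,44),(618,44))])
E
python3 fit.py
```

```text
[ 0.6028  0.0601  0.1185 -0.0455  0.3305  0.0825 -0.0825]
[[-0.1  0.1]
 [ 0.2 -0. ]
 [ 0.1  0.3]
 [-0.3  0.4]
 [ 0.4 -1.1]
 [ 0.1 -0.5]
 [-0.   0.3]
 [ 0.9  0.7]
 [-0.7 -1.3]
 [-0.5  1.2]]
pz pred 0.11512922487392895
L hole [0.60652919 0.14249792 0.11851545] R [ 0.59901839 -0.02236087  0.11851545]
mate rear top [-2.3118499  -1.74216475]
s mate [-0.94325263 -1.55221634]
0.015 [array([ 0.5112, -0.0381,  0.015 ]), array([ 0.5116, -0.001 ,  0.015 ]), array([0.515, 0.118, 0.015]), array([0.5149, 0.1558, 0.015 ])]
0.018 [array([ 0.5098, -0.0375,  0.018 ]), array([ 0.5102, -0.0007,  0.018 ]), array([0.5136, 0.1176, 0.018 ]), array([0.5135, 0.1551, 0.018 ])]
0.02 [array([ 0.5089, -0.0371,  0.02  ]), array([ 5.093e-01, -4.000e-04,  2.000e-02]), array([0.5127, 0.1173, 0.02  ]), array([0.5126, 0.1546, 0.02  ])]
0.025 [array([ 0.5066, -0.0361,  0.025 ]), array([5.07e-01, 2.00e-04, 2.50e-02]), array([0.5104, 0.1166, 0.025 ]), array([0.5102, 0.1535, 0.025 ])]
```

```bash
python3 - <<'E'
from h import *
crop('pics/w2.png','pics/w2b.png',450,60,540,210,4)
E
```

```text
(no output)
```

View pics/w2b.png

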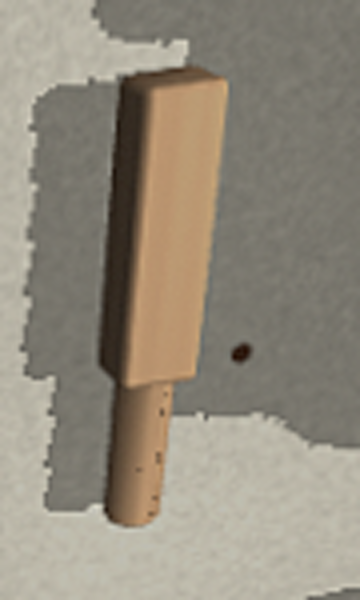

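```bash
python3 - <<'E'
from h import *
w=wcam('w2'); D=lambda x,y:(450+x/4,60+y/4)
c=[hitz(w,D(*q),.024) for q in ((137,85),(228,80),(120,386),(197,380))]
for k in c: print(k.round(4))
r=(c[0]+c[1])/2; f=(c[2]+c[3])/2; d=f-r; print(r,f,np.linalg.norm(d),np.arctan2(d[1],d[0]), 'w',np.linalg.norm(c[0]-c[1]),np.linalg.norm(c[2]-c[3]))
yaw=.145; u=np.array([np.cos(yaw),np.sin(yaw),0]); g=f-.058*u
Rg=toolR([0,0,-1],[-u[1],u[0],0])
print('grasp',g,delta([g[0],g[1],.10],Rg),delta([g[0],g[1],.002],Rg))
E
```

```text
[0.3853 0.2411 0.024 ]
[0.3837 0.2664 0.024 ]
[0.4731 0.2581 0.024 ]
[0.471  0.2819 0.024 ]
[0.38452531 0.25376406 0.024     ] [0.47206713 0.26997535 0.024     ] 0.08903019803185867 0.18310909793398839 w 0.025385300894510427 0.02385478227138329
grasp [0.41467578 0.26159479 0.024     ] (array([237.1, 211.3, -80.8]), array([-0.1451,  0.3057,  0.0223])) (array([ 330.5,  211.3, -110.3]), array([-0.1451,  0.3057,  0.0223]))
```

Call:
arm_command --pt "1 20 35 -5 -0.03 0.07 0" --pt "1 50 65 -15 -0.06 0.14 0.01" --pt "1 80 95 -27 -0.09 0.2 0.01" --pt "1 110 122 -38 -0.12 0.26 0.02" --pt "1 140 150 -48 -0.15 0.305 0.02"

```text
time: 2.8
tool_pos: [0.4167, 0.1978, 0.2047]
ee_rot: [-0.053, 0.706, 0.051, 0.704]
contact_force: [1.1, 0.4, 0.4]
grip_width: 0.0852
```

```bash
python3 - <<'E'
from h import *
yaw=.15; u=np.array([np.cos(yaw),np.sin(yaw),0]); 
Rg=toolR([0,0,-1],[-u[1],u[0],0])
print(delta([.414,.259,.11],Rg))
E
```

```text
(array([94.5, 61.2,  6.6]), array([-0.002 , -0.0031,  0.0032]))
```

Call:
arm_command --pt "1 30 20 2 0 0 0" --pt "1 60 40 4 0 0 0" --pt "1 80 55 6 0 0 0" --pt "1 90 61 6.6 0 0 0" --pt "1 90 61 6.6 0 0 0"

```text
time: 3.22
tool_pos: [0.4134, 0.2589, 0.1121]
ee_rot: [-0.054, 0.708, 0.05, 0.703]
contact_force: [0.2, -0.5, 0.3]
grip_width: 0.0854
```

```bash
python3 - <<'E'
from h import *
o=snap('wrist','w3'); print(o['tool_pos'],o['ee_rot'],o['qvel'].round(3))
E
```

```text
[0.41337875 0.25888877 0.11212821] [-0.05398915  0.70756821  0.0502436   0.70278587] [-0.03  -0.05  -0.033 -0.006  0.045 -0.032]
```

View pics/w3.png

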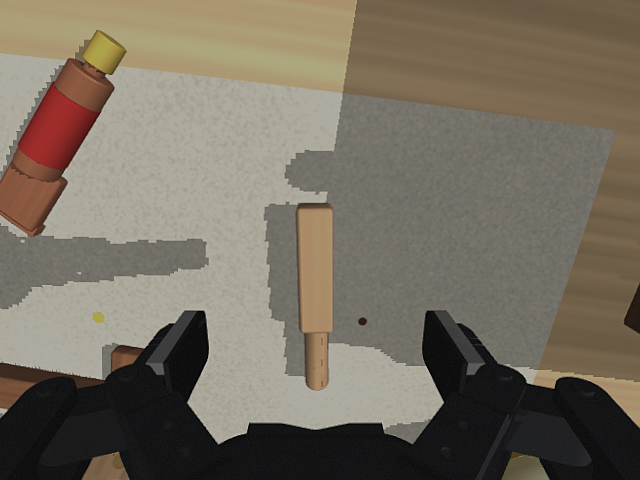

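```bash
python3 - <<'E'
from h import *
w=wcam('w3')
r=hitz(w,(315.5,208),.024); f=hitz(w,(316,331.5),.024); tip=hitz(w,(316.5,390),.012); d=f-r
yaw=np.arctan2(d[1],d[0]); print(r,f,tip,np.linalg.norm(d),yaw)
u=np.array([np.cos(yaw),np.sin(yaw),0]); g=f-.058*u
Rg=toolR([0,0,-1],[-u[1],u[0],0])
print(g,delta([g[0],g[1],.003],Rg))
E
```

```text
[0.38429405 0.25573469 0.024     ] [0.47136358 0.26910014 0.024     ] [0.52896687 0.27811108 0.012     ] 0.08808938184698745 0.15231425781683672
[0.41403507 0.26030003 0.024     ] (array([111.1,   2.2,   0.8]), array([-0.0048, -0.0049,  0.0041]))
```

Call:
arm_command --pt "1 40 2 1 0 0 0" --pt "1 75 2.2 1 0 0 0" --pt "1 98 2.2 1 0 0 0" --pt "1 108 2.2 1 0 0 0" --pt "1 109 2.2 1 0 0 0" --force 80

```text
time: 3.68
tool_pos: [0.4144, 0.2595, 0.0048]
ee_rot: [-0.053, 0.707, 0.05, 0.703]
contact_force: [-0.0, -0.1, 0.2]
grip_width: 0.0855
```

```bash
python3 - <<'E'
from h import *
o=snap('wrist','w4'); print(o['tool_pos'],o['contact_force'])
E
```

```text
[0.41443794 0.2594659  0.00484253] [-0.00041251 -0.12129863  0.18455888]
```

View pics/w4.png

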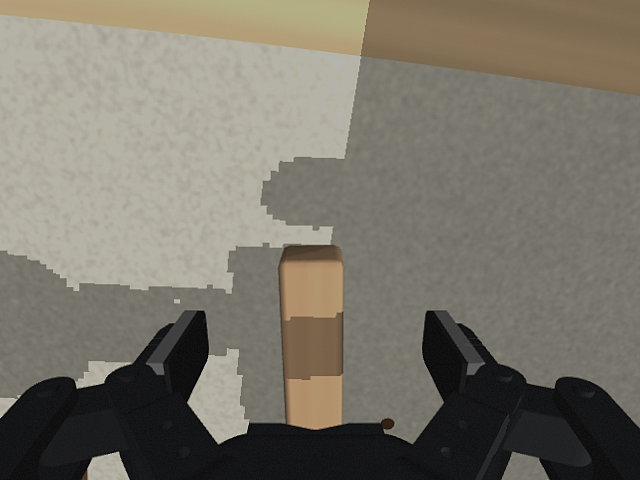

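Call:
arm_command --pt "-1 2 -0.5 0 0 0 0" --pt "-1 2 -0.5 0 0 0 0" --pt "-1 2 -0.5 0 0 0 0" --pt "-1 2 -0.5 0 0 0 0" --pt "-1 2 -0.5 0 0 0 0" --force 80

```text
time: 4.15
tool_pos: [0.4153, 0.2596, 0.0048]
ee_rot: [-0.053, 0.706, 0.05, 0.704]
contact_force: [-1.1, -0.1, -0.6]
grip_width: 0.0258
```

Call:
arm_command --pt "-1 0 0 0 0 0 0" --pt "-1 0 0 0 0 0 0"

```text
time: 4.32
tool_pos: [0.4155, 0.2597, 0.0053]
ee_rot: [-0.053, 0.706, 0.05, 0.704]
contact_force: [-1.5, 0.6, -1.1]
grip_width: 0.0219
```

Call:
arm_command --pt "-1 -25 0 0 0 0 0" --pt "-1 -60 0 0 0 0 0" --pt "-1 -95 0 0 0 0 0" --pt "-1 -130 0 0 0 0 0" --pt "-1 -150 0 0 0 0 0"

```text
time: 4.73
tool_pos: [0.4164, 0.2607, 0.1593]
ee_rot: [-0.053, 0.705, 0.051, 0.705]
contact_force: [-0.3, -0.4, -0.4]
grip_width: 0.0224
```

```bash
python3 - <<'E'
from h import *
o=env.observe();print(o['tool_pos'],o['grip_width'],o['contact_force'])
o=snap('wrist','w5')
snap('top','t5')
snap('scene','s5')
crop('pics/t5.png','pics/t5a.png',150,200,410,400,3)
crop('pics/s5.png','pics/s5a.png',230,80,460,280,3)
Rt=R.from_quat(o['ee_rot']).as_matrix(); print(Rt.T@(np.array([.4714,.2691,.012])-[.4155,.2597,.0053]))
E
```

```text
[0.41635052 0.26068829 0.15928009] 0.02244346240630682 [-0.29609078 -0.40265346 -0.39071328]
[-0.00668321  0.0011186   0.05667578]
```

View pics/w5.png

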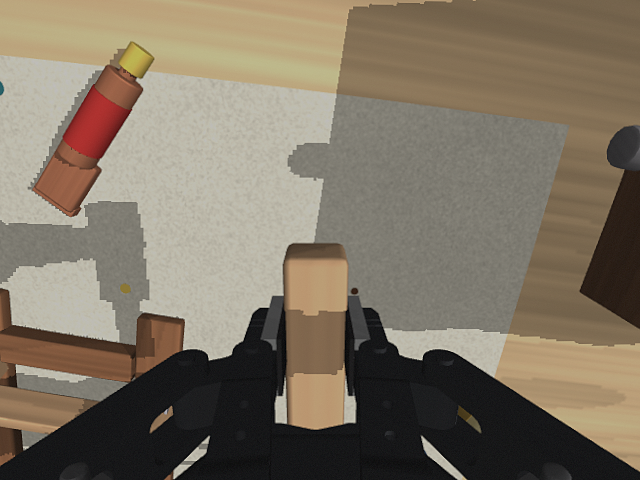

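View pics/t5a.png

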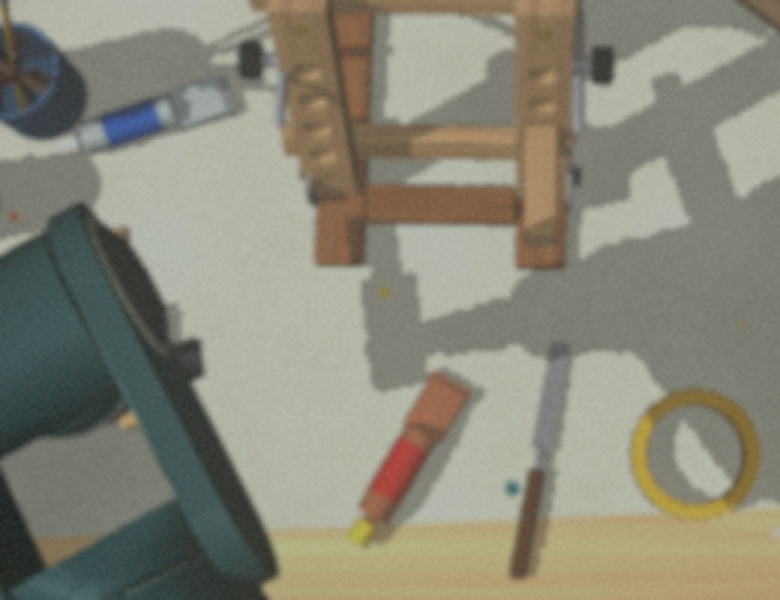

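View pics/s5a.png

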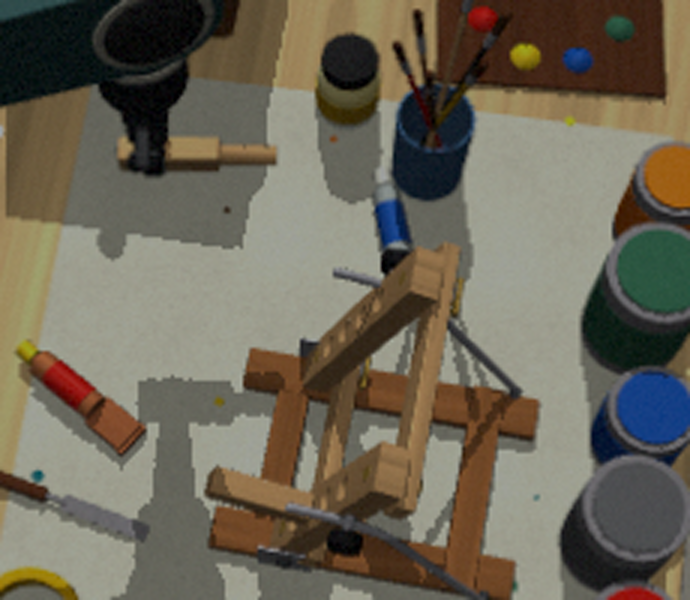

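```bash
cat > peg.py <<'E'
from h import *
import fit as F
from fit import frame
f=least_squares=None
from scipy.optimize import least_squares as ls
p=ls(F.res,[.58,.05,.12,0,.3,.08,-.08]).x
p2=ls(lambda q:F.res(np.r_[q[:3],-.028,q[3:]]),[.58,.05,.12,.3,.08,-.08]); p2=np.r_[p2.x[:3],-.028,p2.x[3:]]
E
python3 - <<'E'
from h import *
i=vision.camera_info('wrist');T=i['hand_eye']
u=cv2.undistortPoints(np.array([[[316.,258.]]]),i['mtx'],i['dist_coeffs']).ravel()
for px,xp in (((316,258),-.0187),((316,243),.003),((316,258),-.012)):
    u=cv2.undistortPoints(np.array([[px]],float),i['mtx'],i['dist_coeffs']).ravel()
    r=T[:3,:3]@[u[0],u[1],1];o=T[:3,3];print(o+r*(xp-o[0])/r[0])
import peg
print(peg.p.round(4),peg.p2.round(4))
for p in (peg.p,peg.p2):
    print(np.abs(peg.F.res(p)).max(), peg.F.pt(p,'L',0,0,0), peg.F.pt(p,'R',0,0,0))
    P,fx,fy,fz=peg.frame(p)
    Rg=toolR(-fz,fy); H=peg.F.pt(p,'L',0,0,0)
    tcp=H-.070*fx-Rg.apply([-.0067,.0005,.0567]); print('standoff tip 20mm',tcp,delta(tcp,Rg), Rg.as_quat())
E
```

```text
[-0.0187      0.00152513 -0.03139611]
[ 0.003       0.00160109 -0.03057286]
[-0.012       0.00155092 -0.0291184 ]
[ 0.6026  0.06    0.1186 -0.0452  0.3303  0.0826 -0.0825] [ 0.603   0.0599  0.1186 -0.028   0.3119  0.0823 -0.0821]
1.282174891717517 [0.60633508 0.1424874  0.11863558] [ 0.59887468 -0.02237098  0.11863558]
standoff tip 20mm [0.48441472 0.1475042  0.15339602] (array([   3.6, -121.8,   50.9]), array([0.1895, 0.3292, 0.0342])) [ 0.01839833  0.81354068 -0.01314094  0.58106831]
1.5841437831460894 [0.60527488 0.14215421 0.1185734 ] [ 0.60067254 -0.02217232  0.1185734 ]
standoff tip 20mm [0.48266585 0.14508796 0.15107643] (array([   6. , -124. ,   48.8]), array([0.1727, 0.3109, 0.0298])) [ 0.01131655  0.80827247 -0.00824153  0.58864219]
```

```bash
cat > ins.py <<'E'
from h import *
H0=np.array([.6058,.1423,.1186]); yaw=-.035; L=.32
cy,sy=np.cos(yaw),np.sin(yaw)
fx=np.array([cy*np.cos(L),sy*np.cos(L),-np.sin(L)]); fy=np.array([-sy,cy,0]); fz=np.array([cy*np.sin(L),sy*np.sin(L),np.cos(L)])
off=np.array([-.0067,.0008,.058])
Rg=toolR(-fz,fy)
def tcp(depth,dy=0,dz=0): # depth of tip past mouth (m)
    return H0+fx*(depth-.050)+fy*dy+fz*dz-Rg.apply(off)
E
python3 - <<'E'
from ins import *
print(tcp(-.03),delta(tcp(-.03),Rg),delta(tcp(-.06),Rg))
E
```

```text
[0.47275144 0.14615811 0.15565031] (array([   1.4, -121.5,   39.1]), array([0.1795, 0.319 , 0.0316])) (array([  -8.1, -116.4,   11.1]), array([0.1795, 0.319 , 0.0316]))
```

Call:
arm_command --pt "-1 -10 -25 5 0.04 0.07 0.01" --pt "-1 -10 -55 10 0.08 0.14 0.01" --pt "-1 -8 -85 15 0.12 0.21 0.02" --pt "-1 -4 -110 25 0.15 0.27 0.03" --pt "-1 1 -121 38 0.18 0.32 0.03"

```text
time: 5.3
tool_pos: [0.4717, 0.1438, 0.1548]
ee_rot: [0.015, 0.812, -0.012, 0.583]
contact_force: [-0.0, 0.4, -0.5]
grip_width: 0.0223
```

Call:
arm_command --pt "-1 0 0 0 0 0 0" --pt "-1 0 0 0 0 0 0"

```text
time: 5.47
tool_pos: [0.4717, 0.1429, 0.1523]
ee_rot: [0.015, 0.813, -0.013, 0.582]
contact_force: [0.1, -0.7, -0.7]
grip_width: 0.0226
```

```bash
python3 - <<'E'
from ins import *
o=snap('wrist','w6'); snap('top','t6'); snap('scene','s6'); print(o['contact_force'],o['grip_width'])
print(delta(tcp(-.03),Rg))
crop('pics/t6.png','pics/t6a.png',180,150,380,300,4)
crop('pics/s6.png','pics/s6a.png',270,140,420,290,5)
E
```

```text
[ 0.11916752 -0.67431655 -0.65503982] 0.02255017492747212
(array([-1.6,  1.9,  1.1]), array([-0.0029, -0.005 ,  0.0011]))
```

View pics/w6.png

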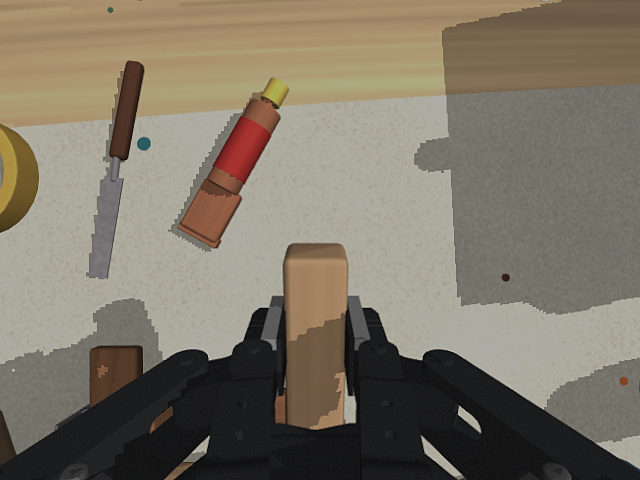

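View pics/t6a.png

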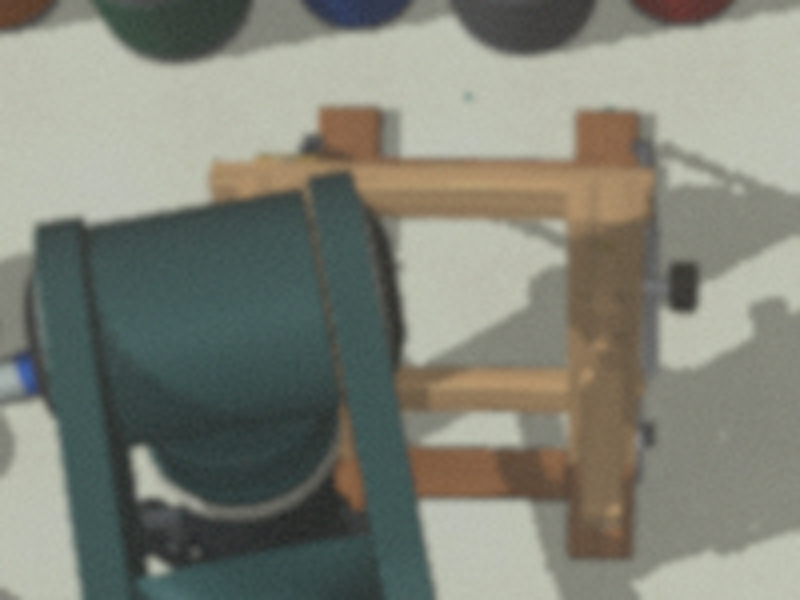

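View pics/s6a.png

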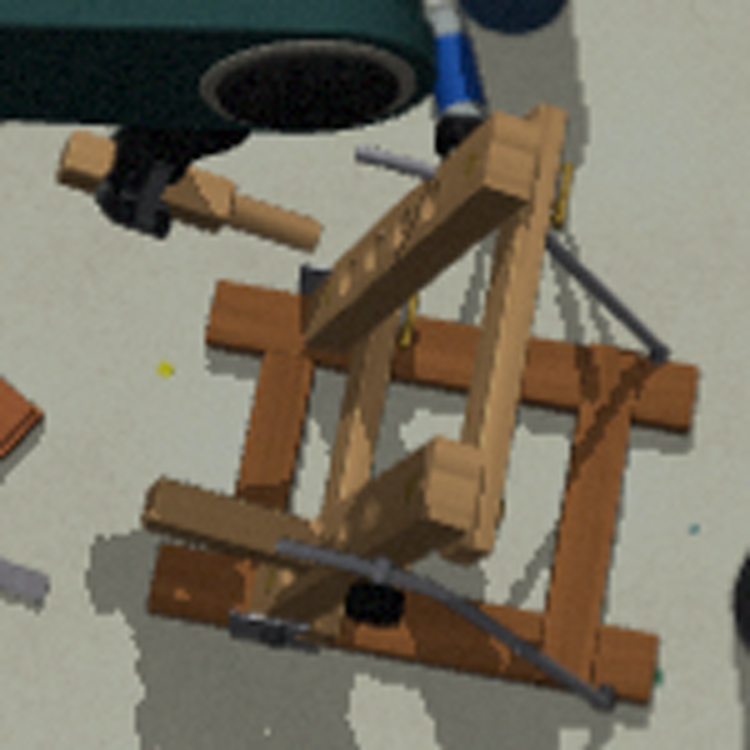

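```bash
python3 - <<'E'
from ins import *
crop('pics/s6.png','pics/s6b.png',305,170,375,222,11)
s=cam('scene'); o=np.load('pics/w6.npy'); Rt=R.from_quat(o[3:]); 
q=lambda P:(proj(s,P)[0]-[305,170])*11
for z in (.058,.083,.108): print('peg axis',q(o[:3]+Rt.apply(off+[0,0,z-.058])))
for v in (-.04,0,.04,.08): print('hole',q(H0+fz*v))
E
```

```text
peg axis [113.61719065 133.72755069]
peg axis [211.11808388 166.22600887]
peg axis [307.72093478 198.47503605]
hole [375.33555975 267.41043619]
hole [431.70214048 214.78438505]
hole [491.19771387 159.25652947]
hole [554.07982831 100.58988516]
```

View pics/s6b.png

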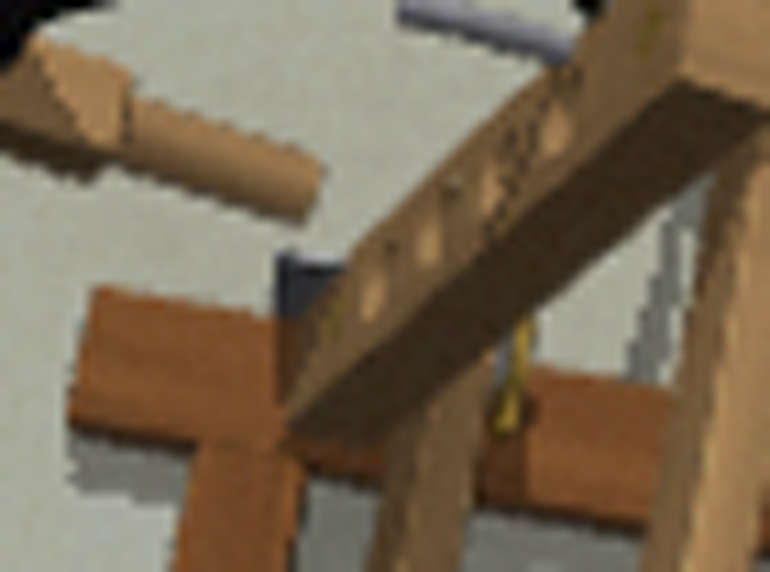

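```bash
sed -i 's/H0=np.array.*/H0=np.array([.6058,.1382,.1186]); yaw=-.03; L=.32/' ins.py; python3 - <<'E'
from ins import *
print(delta(tcp(-.006),Rg))
E
```

```text
(array([-1.7, -2.7, 25.3]), array([-0.0076, -0.005 , -0.0004]))
```

Call:
arm_command --pt "-1 -1.7 -2.5 10 -0.007 -0.005 0" --pt "-1 -1.7 -2.7 18 -0.007 -0.005 0" --pt "-1 -1.7 -2.7 23 -0.007 -0.005 0" --pt "-1 -1.7 -2.7 25 -0.007 -0.005 0" --pt "-1 -1.7 -2.7 25 -0.007 -0.005 0"

```text
time: 6.03
tool_pos: [0.4955, 0.1408, 0.1478]
ee_rot: [0.012, 0.811, -0.009, 0.585]
contact_force: [-0.2, 0.0, -0.6]
grip_width: 0.0223
```

```bash
python3 - <<'E'
from ins import *
o=snap('scene','s7'); print(o['contact_force'],o['grip_width'])
print(delta(tcp(-.006),Rg),o['qvel'].round(3))
crop('pics/s7.png','pics/s7b.png',305,160,375,212,11)
s=cam('scene');Rt=R.from_quat(o['ee_rot'])
q=lambda P:(proj(s,P)[0]-[305,160])*11
for z in (.058,.083,.108): print('peg axis',q(o['tool_pos']+Rt.apply(off+[0,0,z-.058])))
for v in (-.04,0,.04,.08): print('hole',q(H0+fz*v))
E
```

```text
[-0.23749691  0.04868016 -0.59738073] 0.022277046095655943
(array([-0.2, -0.1,  0.2]), array([-0.0005, -0.0004, -0.0004])) [ 0.001 -0.014  0.009 -0.     0.006  0.003]
peg axis [212.17248158 271.26267219]
peg axis [309.56656286 302.36875825]
peg axis [406.05746248 333.23615619]
hole [372.77600952 392.75230746]
hole [429.17895439 340.24892741]
hole [488.71543095 284.84751464]
hole [551.6436139  226.31109503]
```

View pics/s7b.png

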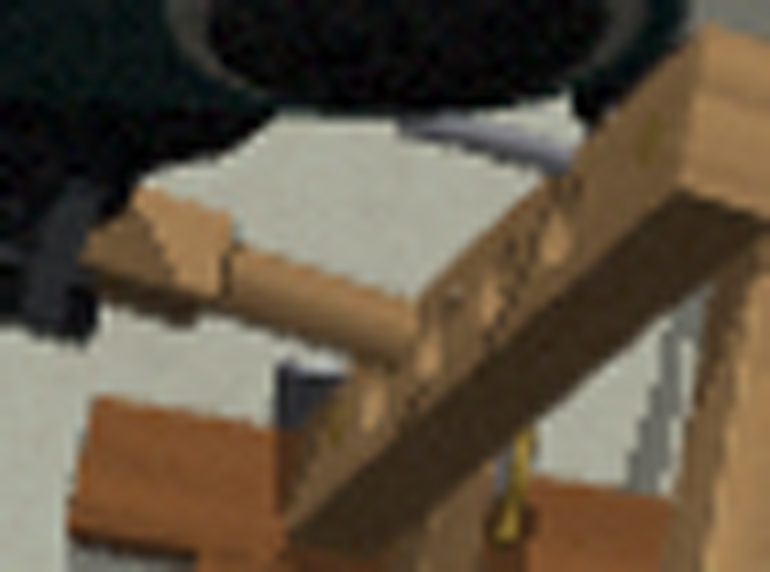

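Call:
arm_command --pt "-1 0 0 2 0 0 0" --pt "-1 0 0 4 0 0 0" --pt "-1 0 0 5 0 0 0" --pt "-1 0 0 6 0 0 0"

```text
time: 6.42
tool_pos: [0.5011, 0.1406, 0.1461]
ee_rot: [0.012, 0.811, -0.009, 0.585]
contact_force: [-0.2, 0.7, 0.1]
grip_width: 0.0221
```

Call:
arm_command --pt "-1 0 0 1 0 0 0" --pt "-1 0 0 2 0 0 0" --pt "-1 0 0 3 0 0 0"

```text
time: 6.67
tool_pos: [0.5032, 0.1406, 0.1452]
ee_rot: [0.012, 0.811, -0.009, 0.584]
contact_force: [-16.1, 0.5, 5.6]
grip_width: 0.0223
```

```bash
cat > st.py <<'E'
from ins import *
o=env.observe()
e=Rg.inv().apply(o['tool_pos']-tcp(0))*1e3
f=o['contact_force']; print('t',round(o['time'],2),'depth %.2f'%e[2],'dy(left) %.2f'%e[1],'dz(up) %.2f'%-e[0],'F fx %.1f fy %.1f fz %.1f'%(f@fx,f@fy,f@fz),'M',o['torque'].round(2),'grip',round(o['grip_width'],4))
E
python3 st.py
```

```text
t 6.67 depth 2.18 dy(left) 0.11 dz(up) -0.35 F fx -17.0 fy 0.0 fz 0.2 M [ 0.05  2.44 -0.01] grip 0.0223
```

Call:
arm_command --pt "-1 0 0 -0.5 0 0 0" --pt "-1 1 0 -0.5 0 0 0" --pt "-1 2 0 -0.5 0 0 0"

```text
time: 6.92
tool_pos: [0.5021, 0.1406, 0.1435]
ee_rot: [0.012, 0.811, -0.009, 0.584]
contact_force: [-0.1, 0.2, 1.1]
grip_width: 0.0221
```

```bash
python3 st.py
```

```text
t 6.92 depth 1.76 dy(left) 0.11 dz(up) -2.31 F fx -0.4 fy 0.2 fz 1.0 M [ 0.04 -0.12 -0.  ] grip 0.0221
```

Call:
arm_command --pt "-1 0 0 0.7 0 0 0" --pt "-1 0 0 1.2 0 0 0"

```text
time: 7.08
tool_pos: [0.5025, 0.1407, 0.1431]
ee_rot: [0.012, 0.812, -0.009, 0.583]
contact_force: [-13.0, 0.6, 5.2]
grip_width: 0.0223
```

```bash
python3 st.py
```

```text
t 7.08 depth 2.23 dy(left) 0.15 dz(up) -2.55 F fx -14.0 fy 0.2 fz 0.9 M [ 0.01  1.87 -0.07] grip 0.0223
```

Call:
arm_command --pt "-1 0 0 -1 0 0 0" --pt "-1 -2.5 0 -1 0 0 0" --pt "-1 -4.5 0 -1 0 0 0" --pt "-1 -4.5 0 0 0 0 0"

```text
time: 7.42
tool_pos: [0.5039, 0.1406, 0.148]
ee_rot: [0.012, 0.812, -0.009, 0.583]
contact_force: [-14.4, 1.0, 5.0]
grip_width: 0.0217
```

```bash
python3 st.py
```

```text
t 7.42 depth 2.02 dy(left) 0.18 dz(up) 2.55 F fx -15.2 fy 0.6 fz 0.2 M [ 0.05  2.08 -0.04] grip 0.0217
```

Call:
arm_command --pt "-1 0 0 0.7 0 0 0" --pt "-1 0 0 1.2 0 0 0"

```text
time: 7.58
tool_pos: [0.504, 0.1407, 0.1481]
ee_rot: [0.012, 0.813, -0.009, 0.582]
contact_force: [-17.7, 0.3, 7.0]
grip_width: 0.0222
```

```bash
python3 st.py
```

```text
t 7.58 depth 2.08 dy(left) 0.24 dz(up) 2.63 F fx -19.0 fy -0.2 fz 1.1 M [-0.04  2.91 -0.09] grip 0.0222
```

```bash
python3 - <<'E'
from ins import *
im=cv2.imread('pics/top0.png')[185:275,220:350]
cv2.imwrite('pics/t0h.png',cv2.resize(im,None,fx=6,fy=6,interpolation=cv2.INTER_CUBIC))
E
```

```text
(no output)
```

View pics/t0h.png

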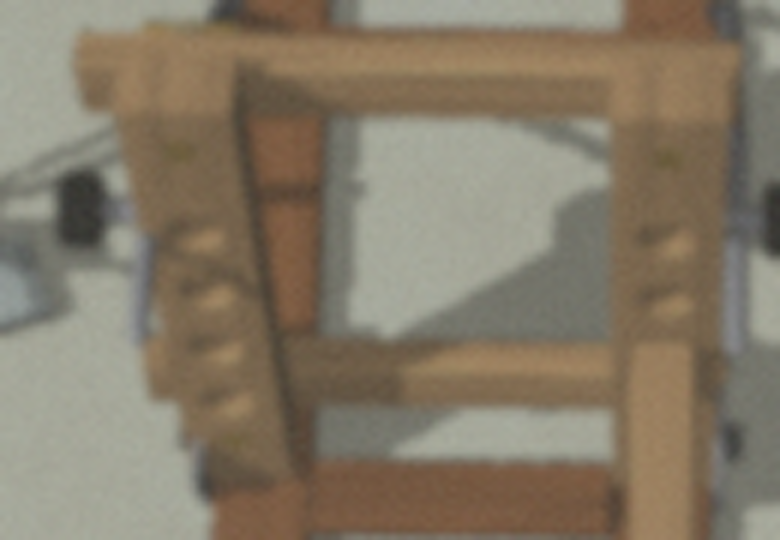

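```bash
python3 - <<'E'
from ins import *
t=cam('top');s=cam('scene'); Q=lambda x,y:(220+x/6-.4,185+y/6-.4)
for n,v,px in (('L',.08,(200,238)),('L',.04,(208,293)),('L',0,(219,348)),('L',-.04,(228,402)),('R',.08,(664,240)),('R',.04,(666,298)),('R',.012,(662,345))):
    for z0 in (.1186,.115): print(n,v,hitz(t,Q(*px),z0+v*np.cos(L)).round(4),end=' ')
    print()
# scene holes: s6b crop
qs=lambda x,y:(305+x/11,170+y/11)
for v,px in ((-.04,(375,280)),(0,(430,232)),(.04,(491,178)),(.08,(557,120))): print('scene L',v,hitz(s,qs(*px),.1186+v*np.cos(L)).round(4))
E
```

```text
L 0.08 [0.6283 0.1381 0.1945] L 0.08 [0.6292 0.1386 0.1909] 
L 0.04 [0.6171 0.1397 0.1566] L 0.04 [0.6179 0.1402 0.153 ] 
L 0 [0.6047 0.1401 0.1186] L 0 [0.6055 0.1405 0.115 ] 
L -0.04 [0.5917 0.141  0.0806] L -0.04 [0.5924 0.1414 0.077 ] 
R 0.08 [ 0.6254 -0.0255  0.1945] R 0.08 [ 0.6263 -0.0255  0.1909] 
R 0.04 [ 0.6131 -0.0262  0.1566] R 0.04 [ 0.6139 -0.0262  0.153 ] 
R 0.012 [ 0.6013 -0.0247  0.13  ] R 0.012 [ 0.6021 -0.0247  0.1264] 
scene L -0.04 [0.5937 0.1394 0.0806]
scene L 0 [0.6061 0.1378 0.1186]
scene L 0.04 [0.619  0.1371 0.1566]
scene L 0.08 [0.6323 0.1367 0.1945]
```

Call:
arm_command --pt "-1 0 0 -2 0 0 0" --pt "-1 1.3 2 -2 0 0 0" --pt "-1 2.6 3.8 -2 0 0 0" --pt "-1 2.6 3.8 -0.5 0 0 0" --pt "-1 2.6 3.8 0.8 0 0 0"

```text
time: 8.0
tool_pos: [0.5039, 0.1446, 0.1452]
ee_rot: [0.012, 0.813, -0.009, 0.582]
contact_force: [-1.0, 0.1, -0.5]
grip_width: 0.0221
```

```bash
python3 st.py
```

```text
t 8.0 depth 2.76 dy(left) 4.15 dz(up) -0.14 F fx -0.8 fy 0.0 fz -0.8 M [-0.02  0.11  0.02] grip 0.0221
```

Call:
arm_command --pt "-1 0 0 1 0 0 0" --pt "-1 0 0 2 0 0 0" --pt "-1 0 0 3 0 0 0"

```text
time: 8.25
tool_pos: [0.5067, 0.1444, 0.1439]
ee_rot: [0.012, 0.813, -0.009, 0.581]
contact_force: [-3.2, 0.3, -1.9]
grip_width: 0.0219
```

```bash
python3 st.py
```

```text
t 8.25 depth 5.85 dy(left) 4.04 dz(up) -0.54 F fx -2.4 fy 0.2 fz -2.8 M [-0.17  0.56 -0.08] grip 0.0219
```

Call:
arm_command --pt "-1 0.6 0 1 0 0 0" --pt "-1 0.6 0 3 0 0 0" --pt "-1 0.6 0 5 0 0 0" --pt "-1 0.6 0 7 0 0 0"

```text
time: 8.58
tool_pos: [0.5133, 0.1442, 0.1409]
ee_rot: [0.012, 0.813, -0.009, 0.581]
contact_force: [-1.5, -0.4, -2.0]
grip_width: 0.0225
```

```bash
python3 st.py; python3 -c "
from ins import *
print(delta(tcp(0),Rg)[1])"
```

```text
t 8.58 depth 13.07 dy(left) 4.01 dz(up) -1.23 F fx -0.8 fy -0.5 fz -2.3 M [-0.09  0.28 -0.04] grip 0.0225
[ 0.0002 -0.0097  0.0002]
```

Call:
arm_command --pt "-1 0.4 0 2 0 0 0" --pt "-1 0.4 0 5 0 0 0" --pt "-1 0.4 0 8 0 0 0" --pt "-1 0.4 0 10 0 0 0"

```text
time: 8.92
tool_pos: [0.5231, 0.1439, 0.1372]
ee_rot: [0.012, 0.813, -0.009, 0.582]
contact_force: [-0.7, 0.6, -1.0]
grip_width: 0.0223
```

```bash
python3 st.py
```

```text
t 8.92 depth 23.53 dy(left) 4.01 dz(up) -1.67 F fx -0.3 fy 0.6 fz -1.2 M [-0.02 -0.07 -0.02] grip 0.0223
```

Call:
arm_command --pt "-1 0 0 4 0 0 0" --pt "-1 0 0 8 0 0 0" --pt "-1 0 0 12 0 0 0" --pt "-1 0 0 14 0 0 0"

```text
time: 9.25
tool_pos: [0.5369, 0.1435, 0.1324]
ee_rot: [0.012, 0.813, -0.009, 0.582]
contact_force: [-1.1, 0.4, 0.7]
grip_width: 0.0224
```

```bash
python3 st.py
```

```text
t 9.25 depth 38.14 dy(left) 4.01 dz(up) -1.86 F fx -1.3 fy 0.4 fz 0.3 M [-0.06 -0.06  0.03] grip 0.0224
```

Call:
arm_command --pt "-1 0 0 3 0 0 0" --pt "-1 0 0 6 0 0 0" --pt "-1 0 0 9 0 0 0" --pt "-1 0 0 11 0 0 0"

```text
time: 9.58
tool_pos: [0.5477, 0.1432, 0.1288]
ee_rot: [0.012, 0.813, -0.009, 0.582]
contact_force: [0.4, -0.9, -1.5]
grip_width: 0.0221
```

```bash
python3 st.py
```

```text
t 9.58 depth 49.50 dy(left) 4.03 dz(up) -1.97 F fx 0.8 fy -0.9 fz -1.3 M [-0.03 -0.13  0.02] grip 0.0221
```

Call:
arm_command --pt "-1 0 0 1 0 0 0" --pt "-1 0 0 2 0 0 0" --pt "-1 0 0 3 0 0 0"

```text
time: 9.83
tool_pos: [0.5498, 0.1431, 0.128]
ee_rot: [0.012, 0.814, -0.009, 0.581]
contact_force: [-15.6, -0.9, 8.0]
grip_width: 0.022
```

```bash
python3 st.py
```

```text
t 9.83 depth 51.81 dy(left) 4.03 dz(up) -2.07 F fx -17.3 fy -1.3 fz 2.7 M [-0.15  2.48  0.03] grip 0.022
```

Call:
arm_command --pt "-1 0 0 0.5 0 0 0" --pt "-1 0 0 0.7 0 0 0"

```text
time: 10.0
tool_pos: [0.5498, 0.1431, 0.1281]
ee_rot: [0.012, 0.815, -0.009, 0.58]
contact_force: [-10.4, -1.0, 3.1]
grip_width: 0.022
```

```bash
python3 st.py
```

```text
t 10.0 depth 51.74 dy(left) 4.00 dz(up) -1.98 F fx -10.8 fy -1.3 fz -0.4 M [-0.11  1.57 -0.  ] grip 0.022
```

Call:
arm_command --pt "0.2 0 0 0 0 0 0" --pt "0.2 0 0 0 0 0 0" --pt "0.2 0 0 0 0 0 0" --pt "0.2 -15 0 -2 0 0 0" --pt "0.2 -40 0 -5 0 0 0"

```text
time: 10.42
tool_pos: [0.5573, 0.1428, 0.1667]
ee_rot: [0.012, 0.816, -0.009, 0.578]
contact_force: [-0.2, 0.1, 0.8]
grip_width: 0.051
```

```bash
python3 st.py; python3 - <<'E'
from ins import *
Rv=toolR([.3,0,-.95],[0,1,0])
print(delta((.43,.05,.35),Rv))
E
```

```text
t 10.42 depth 46.78 dy(left) 3.89 dz(up) 37.04 F fx -0.4 fy 0.1 fz 0.7 M [ 0.04 -0.15 -0.01] grip 0.051
(array([-131.8,  -96.6, -178.1]), array([-2.990e-02, -6.427e-01,  6.000e-04]))
```

Call:
arm_command --pt "0.2 -25 0 -25 0 -0.05 0" --pt "0.2 -50 -20 -60 0 -0.15 0" --pt "0.2 -75 -45 -100 -0.01 -0.27 0" --pt "0.2 -105 -70 -140 -0.02 -0.4 0" --pt "0.2 -132 -97 -178 -0.03 -0.52 0"

```text
time: 10.83
tool_pos: [0.4701, 0.0846, 0.2982]
ee_rot: [0.003, 0.672, -0.002, 0.74]
contact_force: [-0.7, -0.5, 0.5]
grip_width: 0.0512
```

Call:
arm_command --pt "1 0 0 0 0 -0.06 0" --pt "1 0 0 0 0 -0.06 0" --pt "1 0 0 0 0 -0.06 0"

```text
time: 11.08
tool_pos: [0.4696, 0.0846, 0.2998]
ee_rot: [0.003, 0.649, -0.002, 0.76]
contact_force: [-0.3, 0.2, -0.8]
grip_width: 0.0842
```

```bash
python3 - <<'E'
from ins import *
o=snap('wrist','w8'); print(o['tool_pos'],o['ee_rot'],o['qvel'].round(3),o['qpos'].round(2))
crop('pics/w8.png','pics/w8a.png',200,170,440,420,3.2)
snap('scene','s8'); snap('top','t8')
crop('pics/s8.png','pics/s8a.png',270,140,420,290,5)
E
```

```text
[0.46959163 0.08456417 0.29980852] [ 0.00333027  0.64941512 -0.00159985  0.76042511] [ 0.002  0.066 -0.006  0.003  0.011 -0.001] [ 0.14 -0.43  1.82 -0.02  1.6  -1.43]
```

View pics/w8a.png

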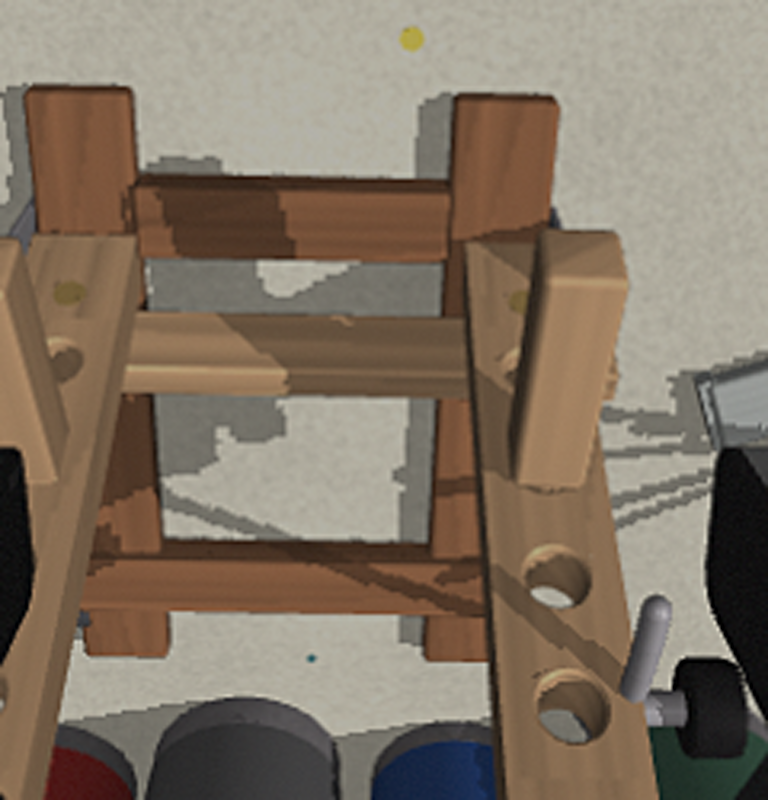

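View pics/s8a.png

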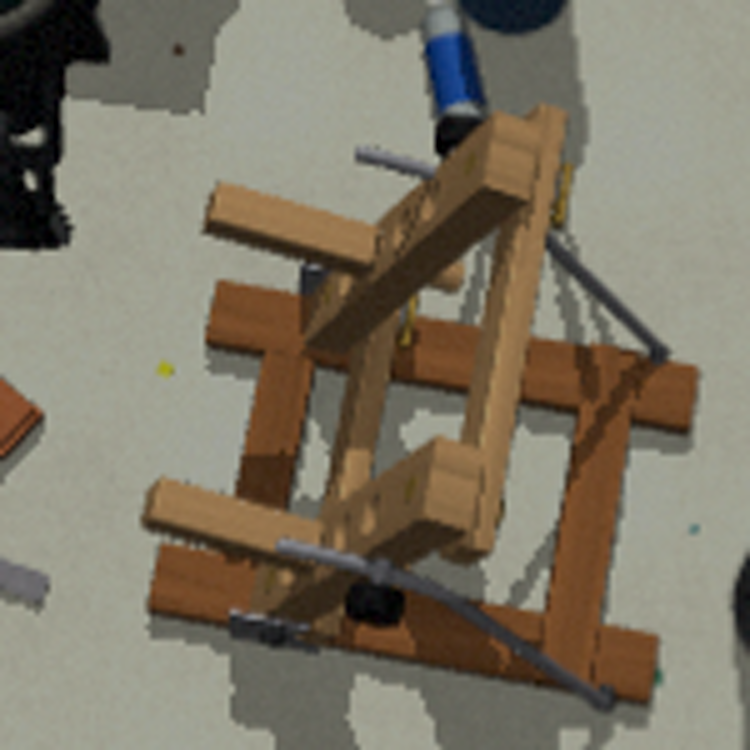

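```bash
python3 - <<'E'
from ins import *
crop('pics/w8.png','pics/w8b.png',345,230,405,340,7)
E
```

```text
(no output)
```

View pics/w8b.png

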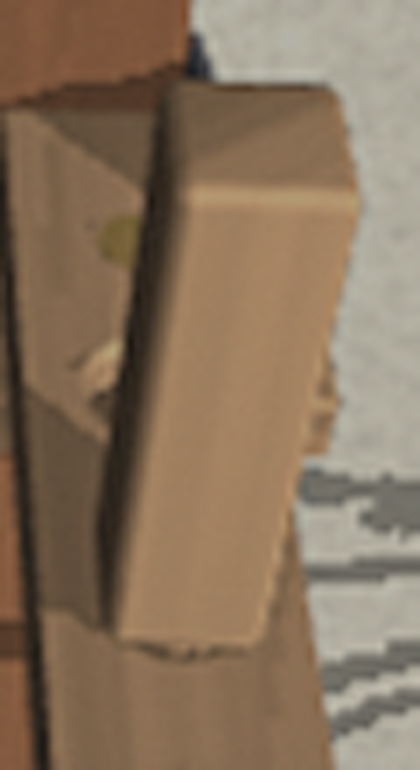

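```bash
cat > pan.py <<'E'
from h import *
c=np.array([.472,-.275]); yw=.025
def Rr(extra=0): # tool orientation at rack, rotated ccw by extra about world z
    a=yw+np.pi+extra
    z=np.array([np.cos(a),np.sin(a),0]); x=np.array([0,0,-1.]); return toolR(x,np.cross(z,x))
E
python3 - <<'E'
from pan import *
o=env.observe(); print(o['time'])
print(delta([.46,.085,.33],Rr(np.pi-.6)))
E
```

```text
11.2333
(array([-33.9,   0.2,  -5.4]), array([ 0.5672,  0.1475, -0.0454]))
```

Call:
arm_command --pt "1 -20 -20 -2 0.11 0.03 -0.01" --pt "1 -30 -50 -4 0.22 0.06 -0.02" --pt "1 -34 -85 -5 0.33 0.09 -0.03" --pt "1 -34 -120 -5 0.44 0.12 -0.04" --pt "1 -34 -155 -5 0.56 0.147 -0.045"

```text
time: 11.65
tool_pos: [0.4599, -0.0716, 0.3291]
ee_rot: [0.199, 0.68, -0.2, 0.677]
contact_force: [1.3, -0.4, -0.3]
grip_width: 0.0853
```

```bash
python3 - <<'E'
from pan import *
o=env.observe(); print(o['qpos'].round(2))
print(delta([.465,-.20,.33],Rr(np.pi-1.2)))
print(delta([.465,-.20,.33],Rr(np.pi-2.2)))
E
```

```text
[-0.21 -0.35  1.71  0.    1.78 -1.21]
(array([  -1. , -105.2,   73.8]), array([ 0.603 , -0.0032,  0.0023]))
(array([  -1. , -105.2,   73.8]), array([ 1.603 , -0.0019,  0.0039]))
```

Call:
arm_command --pt "1 0 -21 15 0.12 0 0" --pt "1 0 -42 30 0.24 0 0" --pt "1 0 -63 45 0.36 0 0" --pt "1 0 -84 60 0.48 0 0" --pt "1 0 -105 74 0.6 0 0"

```text
time: 12.07
tool_pos: [0.4659, -0.2016, 0.3275]
ee_rot: [0.392, 0.591, -0.393, 0.585]
contact_force: [0.6, 0.7, 0.3]
grip_width: 0.0855
```

```bash
python3 - <<'E'
from pan import *
o=env.observe(); print(o['qpos'].round(2))
print(delta([.472,-.275,.33],Rr(0)))
E
```

```text
[-0.46 -0.25  1.64 -0.    1.76 -0.85]
(array([ -2.8, -22.4,  70.1]), array([1.9384e+00, 1.7000e-03, 9.2000e-03]))
```

Call:
arm_command --pt "1 -2 -6 18 0.12 0 0" --pt "1 -3 -11 35 0.24 0 0" --pt "1 -3 -16 52 0.36 0 0" --pt "1 -3 -22 70 0.48 0 0" --pt "1 -3 -22 70 0.6 0 0"

```text
time: 12.48
tool_pos: [0.473, -0.2775, 0.3279]
ee_rot: [-0.549, -0.448, 0.553, -0.439]
contact_force: [-0.5, 0.9, -0.7]
grip_width: 0.0853
```

Call:
arm_command --pt "1 0 0 0 0.12 0 0" --pt "1 0 0 0 0.24 0 0" --pt "1 0 0 0 0.36 0 0" --pt "1 0 0 0 0.48 0 0" --pt "1 0 0 0 0.6 0 0"

```text
time: 12.9
tool_pos: [0.4738, -0.2778, 0.3261]
ee_rot: [-0.654, -0.264, 0.662, -0.254]
contact_force: [-0.5, -0.6, 0.4]
grip_width: 0.0852
```

```bash
python3 - <<'E'
from pan import *
o=env.observe(); print(o['qpos'].round(2))
print(delta([.472,-.275,.33],Rr(0)))
E
```

```text
[-0.58 -0.16  1.56 -0.    1.76  0.24]
(array([-3.8, -3.3, -0.6]), array([0.7251, 0.0113, 0.0134]))
```

Call:
arm_command --pt "1 -4 -3 0 0.12 0 0" --pt "1 -4 -3 0 0.24 0 0" --pt "1 -4 -3 0 0.36 0.005 0.007" --pt "1 -4 -3 0 0.48 0.01 0.013" --pt "1 -4 -3 0 0.6 0.011 0.013"

```text
time: 13.32
tool_pos: [0.4725, -0.2759, 0.3285]
ee_rot: [-0.704, -0.052, 0.706, -0.05]
contact_force: [0.1, 0.8, 0.2]
grip_width: 0.0854
```

Call:
arm_command --pt "1 0 0 0 0.12 0 0" --pt "1 0 0 0 0.12 0 0"

```text
time: 13.48
tool_pos: [0.4731, -0.2762, 0.3267]
ee_rot: [-0.705, -0.008, 0.709, -0.004]
contact_force: [-0.3, -0.3, -0.8]
grip_width: 0.0855
```

```bash
python3 - <<'E'
from pan import *
o=snap('wrist','w9'); print(o['qpos'].round(2),o['qvel'].round(3))
print(delta([.472,-.275,.33],Rr(0)))
E
```

```text
[-0.58 -0.16  1.56  0.    1.75  0.98] [-0.001 -0.01   0.002 -0.002 -0.003 -0.24 ]
(array([-3. , -1.3,  1. ]), array([0.0012, 0.0056, 0.0055]))
```

View pics/w9.png

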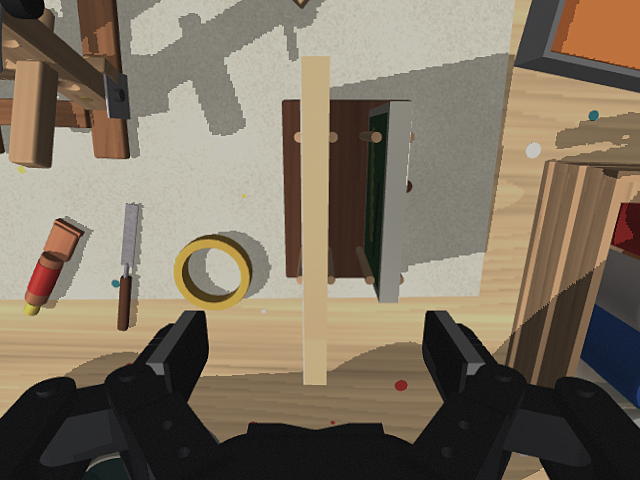

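```bash
python3 - <<'E'
from pan import *
w=wcam('w9')
a=hitz(w,(316,56),.218);b=hitz(w,(315,385.5),.218);d=a-b
print(a,b,(a+b)/2,np.linalg.norm(d),np.arctan2(d[1],d[0]))
E
```

```text
[ 0.59325635 -0.27274648  0.218     ] [ 0.35128612 -0.27654243  0.218     ] [ 0.47227124 -0.27464446  0.218     ] 0.2420000019426174 0.0156863675890633
```

Call:
arm_command --pt "1 40 -1 0.5 0.01 0.005 0.005" --pt "1 80 -1 0.5 0.01 0.005 0.005" --pt "1 118 -1 0.5 0.01 0.005 0.005" --pt "1 138 -1 0.5 0.01 0.005 0.005" --pt "1 144 -1 0.5 0.01 0.005 0.005"

```text
time: 13.95
tool_pos: [0.4706, -0.2737, 0.1782]
ee_rot: [-0.705, -0.009, 0.709, -0.006]
contact_force: [-1.0, 0.2, -0.2]
grip_width: 0.0855
```

Call:
arm_command --pt "-1 0 0 0 0 0 0" --pt "-1 0 0 0 0 0 0" --pt "-1 0 0 0 0 0 0" --pt "-1 0 0 0 0 0 0" --pt "-1 0 0 0 0 0 0" --force 60

```text
time: 14.37
tool_pos: [0.4711, -0.274, 0.1795]
ee_rot: [-0.705, -0.009, 0.709, -0.006]
contact_force: [0.5, 0.5, -0.1]
grip_width: 0.0253
```

Call:
arm_command --pt "-1 0 0 0 0 0 0" --pt "-1 0 0 0 0 0 0"

```text
time: 14.53
tool_pos: [0.4711, -0.2742, 0.18]
ee_rot: [-0.705, -0.009, 0.709, -0.007]
contact_force: [-0.1, -2.1, -3.2]
grip_width: 0.0174
```

```bash
cat > pl.py <<'E'
from h import *
yaw=-.03; L=.325
S=np.array([.609,.056,.128])
def fr(yaw,L):
    cy,sy=np.cos(yaw),np.sin(yaw)
    return (np.array([cy*np.cos(L),sy*np.cos(L),-np.sin(L)]), np.array([-sy,cy,0]), np.array([cy*np.sin(L),sy*np.sin(L),np.cos(L)]))
fx,fy,fz=fr(yaw,L)
# panel pose at grasp
og=np.array([.4711,-.2742,.180]); qg=R.from_quat([-.705,-.009,.709,-.007])
Rp0=R.from_euler('z',.0157); 
Rtp=qg.inv()*Rp0
bt=np.array([.162,.009,-.0012])   # bottom back mid in tool coords
def goal(g,h,lean=L,dyaw=0,lat=0):
    "bottom-back mid at gap g in front of posts, h above seat"
    x,y,z=fr(yaw+dyaw,lean)
    # panel axes: y (painted) = -fx, z = fz, x = y cross z
    Rp=R.from_matrix(np.c_[np.cross(-x,z),-x,z]); Rt=Rp*Rtp.inv()
    B=S-fx*g+fz*h+fy*lat
    return B-Rt.apply(bt),Rt
E
python3 - <<'E'
from pl import *
print(Rtp.as_matrix().round(3))
p,Rt=goal(.04,.05); print(p,delta(p,Rt)); print(env.observe()['grip_width'],env.observe()['contact_force'])
E
```

```text
[[-0.006  0.003 -1.   ]
 [ 0.007 -1.    -0.003]
 [-1.    -0.007  0.006]]
[0.63069399 0.05500104 0.34442574] (array([-164.2, -326.1, -165.8]), array([-1.5123, -0.2513, -0.2533]))
0.017435072065960844 [-0.08902373 -2.10253222 -3.18267515]
```

Call:
arm_command --pt "-1 -12 0 0 0 0 0" --pt "-1 -40 0 0 0 0 0" --pt "-1 -75 0 0 0 0 0" --pt "-1 -112 0 0 0 0 0" --pt "-1 -145 0 0 0 0 0"

```text
time: 14.95
tool_pos: [0.4715, -0.2743, 0.328]
ee_rot: [-0.706, -0.009, 0.708, -0.007]
contact_force: [1.0, 0.0, -3.6]
grip_width: 0.0173
```

```bash
cat >> pl.py <<'E'
def via(pos,frac,fl=0):
    x,y,z=fr(yaw,L*fl); Rp=R.from_matrix(np.c_[np.cross(-x,z),-x,z]); 
    Rt=R.from_euler('z',-(1-frac)*(np.pi/2+yaw-.0157))*Rp*Rtp.inv()
    return delta(pos,Rt)
E
python3 - <<'E'
from pl import *
print(via([.49,-.1,.385],.4)); print(via([.49,-.27,.385],0))
E
```

```text
(array([ -56.6, -174. ,  -22.1]), array([-0.6109, -0.0035,  0.0026]))
(array([-57. ,  -4. , -18.4]), array([-0.0009, -0.0019, -0.0003]))
```

Call:
arm_command --pt "-1 -18 -20 -3 -0.08 0 0" --pt "-1 -35 -55 -7 -0.2 0 0" --pt "-1 -48 -92 -12 -0.32 0 0" --pt "-1 -56 -130 -18 -0.44 0 0" --pt "-1 -57 -165 -22 -0.56 0 0"

```text
time: 15.37
tool_pos: [0.4899, -0.1071, 0.3882]
ee_rot: [-0.677, -0.206, 0.677, -0.204]
contact_force: [0.9, -0.7, -3.6]
grip_width: 0.0171
```

```bash
python3 - <<'E'
from pl import *
o=env.observe(); print(o['qpos'].round(2),o['grip_width'])
print(via([.53,.02,.385],.8)); 
E
```

```text
[-0.27 -0.26  1.54  0.    1.86  0.72] 0.01708133784318833
(array([   3.4,  -83.5, -103.8]), array([-0.6552, -0.0075,  0.0015]))
```

Call:
arm_command --pt "-1 1 -14 -18 -0.1 0 0" --pt "-1 2 -30 -38 -0.22 0 0" --pt "-1 3 -48 -60 -0.34 0 0" --pt "-1 3 -65 -82 -0.46 0 0" --pt "-1 3 -80 -100 -0.58 -0.005 0"

```text
time: 15.78
tool_pos: [0.5287, 0.0167, 0.3862]
ee_rot: [-0.587, -0.392, 0.59, -0.391]
contact_force: [1.2, -0.3, -5.2]
grip_width: 0.0174
```

```bash
python3 - <<'E'
from pl import *
o=env.observe(); print(o['qpos'].round(2),o['grip_width'])
print(via([.56,.055,.39],1,.5)); 
p,Rt=goal(.05,.06);print(p,delta(p,Rt))
E
```

```text
[-0.02 -0.2   1.5  -0.    1.85  0.38] 0.017419616814772634
(array([ -4. ,  14.1, -47.4]), array([-0.3733, -0.0334, -0.1587]))
[0.6244134  0.05518952 0.35709533] (array([ 28.7,  73.5, -72.5]), array([-0.3714, -0.0627, -0.3196]))
```

Call:
arm_command --pt "-1 0 5 -14 -0.09 -0.01 -0.04" --pt "-1 0 10 -28 -0.18 -0.02 -0.08" --pt "-1 0 18 -42 -0.27 -0.03 -0.14" --pt "-1 5 32 -56 -0.35 -0.05 -0.2" --pt "-1 12 48 -66 -0.37 -0.06 -0.28"

```text
time: 16.2
tool_pos: [0.5986, 0.0604, 0.3762]
ee_rot: [-0.426, -0.561, 0.572, -0.42]
contact_force: [-0.4, 0.7, -3.5]
grip_width: 0.0173
```

```bash
python3 - <<'E'
from pl import *
o=env.observe(); print(o['qpos'].round(2),o['grip_width'])
p,Rt=goal(.04,.04,L-.015);print(p,delta(p,Rt))
E
```

```text
[0.05 0.13 1.21 0.01 2.09 0.07] 0.017327874113631264
[0.62515451 0.05516728 0.33558645] (array([31.4, 37.1,  4.5]), array([ 0.0039,  0.005 , -0.0246]))
```

Call:
arm_command --pt "-1 8 10 1.5 0 0 -0.01" --pt "-1 18 20 3 0 0.005 -0.02" --pt "-1 26 30 4 0 0.005 -0.025" --pt "-1 31 36 4.5 0.004 0.005 -0.025" --pt "-1 31 37 4.5 0.004 0.005 -0.025"

```text
time: 16.62
tool_pos: [0.6251, 0.0547, 0.3348]
ee_rot: [-0.422, -0.566, 0.578, -0.41]
contact_force: [-0.2, 0.2, -4.4]
grip_width: 0.0175
```

```bash
python3 - <<'E'
from pl import *
o=snap('scene','s9');snap('top','t9'); print(o['contact_force'],o['grip_width'])
p,Rt=goal(.04,.04,L-.015);print(delta(p,Rt))
crop('pics/s9.png','pics/s9a.png',230,120,430,290,4)
crop('pics/t9.png','pics/t9a.png',180,140,400,300,3.6)
E
```

```text
[-0.23190343  0.20218638 -4.41777474] 0.01746865476862666
(array([ 1.1,  0.7, -0.2]), array([-0.0006, -0.0002, -0.0009]))
```

View pics/s9a.png

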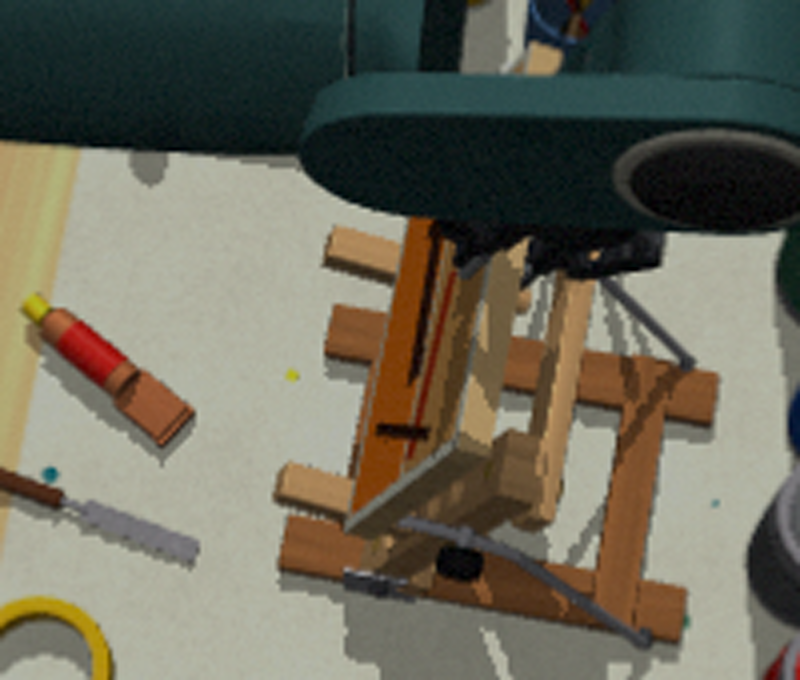

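View pics/t9a.png

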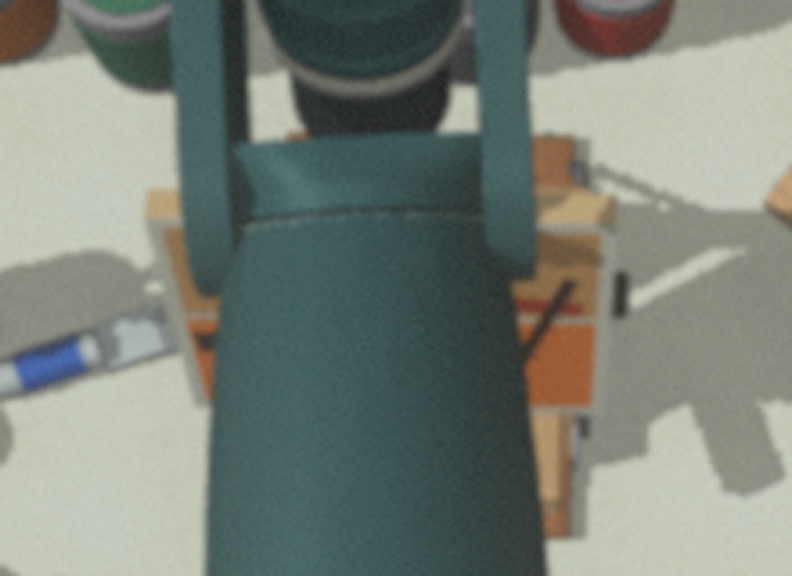

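```bash
python3 - <<'E'
from pl import *
p,Rt=goal(.012,.010,L-.015);print(delta(p,Rt))
E
```

```text
(array([31.4, 28.4, -0.2]), array([-0.0006, -0.0002, -0.0009]))
```

Call:
arm_command --pt "-1 8 7 0 0 0 0" --pt "-1 16 15 0 0 0 0" --pt "-1 24 22 0 0 0 0" --pt "-1 29 27 0 0 0 0" --pt "-1 31 28 0 0 0 0"

```text
time: 17.13
tool_pos: [0.6421, 0.0544, 0.2965]
ee_rot: [-0.421, -0.566, 0.578, -0.41]
contact_force: [0.3, -0.2, -4.1]
grip_width: 0.0174
```

```bash
cat > st2.py <<'E'
from pl import *
o=env.observe(); Rt=R.from_quat(o['ee_rot']); B=o['tool_pos']+Rt.apply(bt)-S
f=o['contact_force']+[0,0,4.0]
print('t',round(o['time'],2),'gap %.1f lat %.1f h %.1f'%(-1e3*B@fx,1e3*B@fy,1e3*B@fz),'F fx %.1f fy %.1f fz %.1f'%(f@fx,f@fy,f@fz),'M',o['torque'].round(2),'grip',round(o['grip_width'],4), 'rot err',delta(*goal(0,0,L-.015))[1])
E
python3 st2.py
```

```text
t 17.13 gap 11.6 lat -0.2 h 8.4 F fx 0.3 fy -0.2 fz 0.0 M [-0.01 -0.43 -0.02] grip 0.0174 rot err [-0.0007 -0.      0.0014]
```

Now feel for the posts (advance along tool y).

Call:
arm_command --pt "-1 0 2 0 0 0 0" --pt "-1 0 4 0 0 0 0" --pt "-1 0 6 0 0 0 0" --pt "-1 0 8 0 0 0 0"

```text
time: 17.47
tool_pos: [0.65, 0.0543, 0.2944]
ee_rot: [-0.421, -0.566, 0.578, -0.41]
contact_force: [-0.6, -0.2, -4.1]
grip_width: 0.0174
```

```bash
python3 st2.py
```

```text
t 17.47 gap 3.4 lat -0.1 h 8.9 F fx -0.5 fy -0.2 fz -0.2 M [-0.08 -0.42  0.01] grip 0.0174 rot err [-0.0007 -0.0001  0.0009]
```

Call:
arm_command --pt "-1 0 1 0 0 0 0" --pt "-1 0 2 0 0 0 0" --pt "-1 0 3 0 0 0 0"

```text
time: 17.72
tool_pos: [0.6528, 0.0543, 0.2938]
ee_rot: [-0.421, -0.566, 0.578, -0.41]
contact_force: [-3.2, 0.6, -0.9]
grip_width: 0.0174
```

```bash
python3 st2.py
```

```text
t 17.72 gap 0.6 lat -0.1 h 9.2 F fx -4.1 fy 0.5 fz 1.9 M [-0.02  0.57 -0.25] grip 0.0174 rot err [-0.0007 -0.      0.0011]
```

Call:
arm_command --pt "-1 2 -1 0 0.005 0 0" --pt "-1 4 -1 0 0.01 0 0" --pt "-1 6 -1 0 0.01 0 0" --pt "-1 7 -1 0 0.01 0 0"

```text
time: 18.05
tool_pos: [0.6495, 0.0543, 0.287]
ee_rot: [-0.423, -0.564, 0.58, -0.408]
contact_force: [0.0, -0.5, -3.0]
grip_width: 0.0173
```

```bash
python3 st2.py
```

```text
t 18.05 gap 1.6 lat -0.2 h 1.8 F fx -0.3 fy -0.5 fz 1.0 M [ 0.09 -0.28  0.03] grip 0.0173 rot err [-0.0107 -0.0001  0.0013]
```

Call:
arm_command --pt "-1 0.7 0 0 0 0 0" --pt "-1 1.4 0 0 0 0 0" --pt "-1 2 0 0 0 0 0"

```text
time: 18.3
tool_pos: [0.6488, 0.0543, 0.2851]
ee_rot: [-0.423, -0.564, 0.58, -0.408]
contact_force: [-0.1, -0.7, -4.0]
grip_width: 0.0175
```

```bash
python3 st2.py
```

```text
t 18.3 gap 1.6 lat -0.2 h -0.3 F fx -0.1 fy -0.7 fz -0.0 M [ 0.02 -0.25  0.01] grip 0.0175 rot err [-0.0107 -0.0001  0.0014]
```

Call:
arm_command --pt "-1 0.6 0 0 0 0 0" --pt "-1 1.2 0 0 0 0 0" --pt "-1 1.8 0 0 0 0 0"

```text
time: 18.55
tool_pos: [0.6484, 0.0545, 0.2838]
ee_rot: [-0.424, -0.564, 0.58, -0.408]
contact_force: [1.2, 1.5, 3.0]
grip_width: 0.0179
```

```bash
python3 st2.py
```

```text
t 18.55 gap 1.5 lat -0.0 h -1.7 F fx -1.2 fy 1.6 fz 7.0 M [ 0.21 -0.15 -0.01] grip 0.0179 rot err [-0.0104 -0.0004  0.0006]
```

Call:
arm_command --pt "-1 -0.4 0.7 0 0 0 0" --pt "-1 -0.4 1.4 0 0 0 0" --pt "-1 -0.4 1.6 0 0 0 0"

```text
time: 18.8
tool_pos: [0.6498, 0.0543, 0.2837]
ee_rot: [-0.423, -0.564, 0.58, -0.408]
contact_force: [-3.3, -1.2, 0.1]
grip_width: 0.0175
```

```bash
python3 st2.py
```

```text
t 18.8 gap 0.3 lat -0.2 h -1.3 F fx -4.4 fy -1.3 fz 2.9 M [-0.01  1.05  0.46] grip 0.0175 rot err [-0.0103 -0.0002  0.0016]
```

```bash
python3 - <<'E'
from pl import *
for l in (-.015,0,.015):
  p,Rt=goal(.0003,-.0013,L+l,-.005);print(delta(p,Rt))
E
```

```text
(array([ 0. , -0.2,  0.1]), array([-0.0056,  0.0014,  0.0015]))
(array([-0.1,  2.2,  0.1]), array([-0.0057,  0.0014, -0.0135]))
(array([-0.2,  4.7,  0.1]), array([-0.0058,  0.0015, -0.0285]))
```

Call:
arm_command --pt "-1 0 0.7 0 -0.004 0 -0.004" --pt "-1 0 1.4 0 -0.0055 0 -0.009" --pt "-1 -0.1 2.2 0 -0.0055 0 -0.0135"

```text
time: 19.05
tool_pos: [0.6517, 0.0542, 0.2832]
ee_rot: [-0.418, -0.568, 0.582, -0.405]
contact_force: [-12.1, 0.6, -0.7]
grip_width: 0.0173
```

```bash
python3 st2.py
```

```text
t 19.05 gap 0.8 lat -0.2 h -1.3 F fx -12.5 fy 0.2 fz -0.7 M [-0.04  1.98 -0.05] grip 0.0173 rot err [-0.0049 -0.0002  0.0164]
```

Call:
arm_command --pt "-1 -0.2 -0.4 0 0 0 0" --pt "-1 0 -0.4 0 0 0 0"

```text
time: 19.22
tool_pos: [0.6515, 0.0542, 0.2831]
ee_rot: [-0.418, -0.568, 0.582, -0.405]
contact_force: [-1.8, -0.3, -2.7]
grip_width: 0.0174
```

```bash
python3 st2.py
```

```text
t 19.22 gap 0.9 lat -0.1 h -1.4 F fx -2.1 fy -0.3 fz 0.7 M [0.05 0.19 0.02] grip 0.0174 rot err [-0.0049 -0.0003  0.0166]
```

Call:
arm_command --pt "-1 0.6 0 0 0 0 0" --pt "-1 0.6 0 0 0 0 0"

```text
time: 19.38
tool_pos: [0.6514, 0.0543, 0.2828]
ee_rot: [-0.418, -0.568, 0.582, -0.405]
contact_force: [-2.4, 1.9, 0.1]
grip_width: 0.0172
```

```bash
python3 st2.py
```

```text
t 19.38 gap 0.8 lat -0.1 h -1.8 F fx -3.6 fy 1.8 fz 3.1 M [ 0.07  0.36 -0.02] grip 0.0172 rot err [-0.005  -0.0003  0.0162]
```

Resting on both pegs and posts. Release gently.

Call:
arm_command --pt "-0.5 0 0 0 0 0 0" --pt "-0.5 0 0 0 0 0 0" --pt "-0.4 0 0 0 0 0 0" --pt "-0.3 0 0 0 0 0 0" --force 20

```text
time: 19.72
tool_pos: [0.6515, 0.0543, 0.2829]
ee_rot: [-0.418, -0.568, 0.582, -0.405]
contact_force: [-1.0, -0.5, 0.0]
grip_width: 0.0299
```

```bash
python3 st2.py; python3 - <<'E'
from h import *
snap('scene','s10');snap('wrist','w10')
crop('pics/s10.png','pics/s10a.png',230,120,430,290,4)
E
```

```text
t 19.72 gap 0.7 lat -0.1 h -1.7 F fx -2.2 fy -0.5 fz 3.5 M [-0.01 -0.16 -0.01] grip 0.0299 rot err [-0.005  -0.0003  0.0156]
```

View pics/s10a.png

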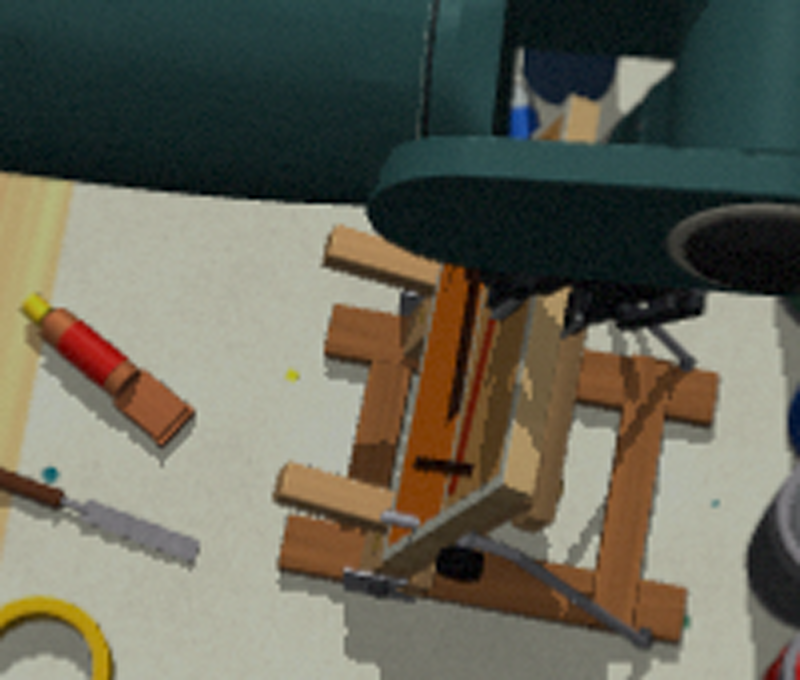

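View pics/w10.png

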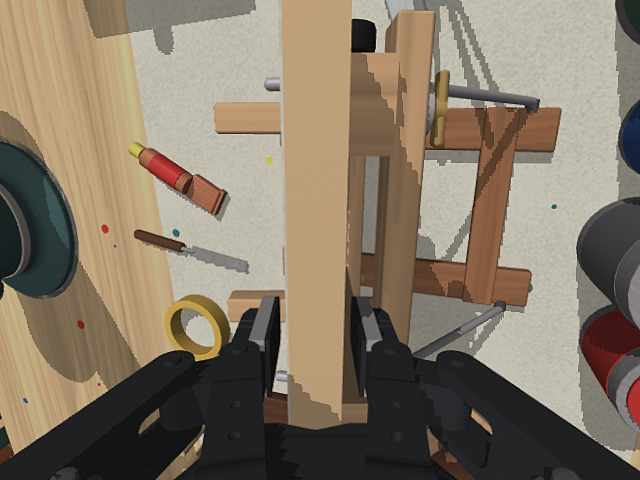

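Call:
arm_command --pt "-0.1 0 0 0 0 0 0" --pt "-0.1 0 0 0 0 0 0" --pt "-0.1 -15 0 0 0 0 0" --pt "-0.1 -40 0 0 0 0 0" --pt "-0.1 -70 0 0 0 0 0"

```text
time: 20.23
tool_pos: [0.6738, 0.054, 0.3488]
ee_rot: [-0.417, -0.569, 0.582, -0.404]
contact_force: [0.1, -0.9, 0.2]
grip_width: 0.0386
```

Call:
arm_command --pt "-0.1 -30 0 0 0 0 0" --pt "-0.1 -60 -15 0 0 0 0.05" --pt "-0.1 -80 -50 0 0 0 0.12" --pt "-0.1 -90 -90 0 0 0 0.2" --pt "-0.1 -95 -130 0 0 0 0.28"

```text
time: 20.65
tool_pos: [0.5861, 0.0569, 0.4801]
ee_rot: [-0.492, -0.506, 0.521, -0.48]
contact_force: [0.7, 1.0, 1.8]
grip_width: 0.0382
```

Call:
arm_command --pt "-0.1 0 -25 40 0 0 0" --pt "-0.1 0 -50 80 0 0 0" --pt "-0.1 0 -70 120 0 0 0" --pt "-0.1 0 -90 160 0 0 0" --pt "-0.1 0 -100 190 0 0 0"

```text
time: 21.07
tool_pos: [0.4822, -0.1246, 0.4871]
ee_rot: [-0.492, -0.506, 0.521, -0.481]
contact_force: [0.9, -0.3, -0.5]
grip_width: 0.0385
```

```bash
python3 - <<'E'
from h import *
o=snap('scene','s11');snap('top','t11');snap('wrist','w11');print(o['time'],o['contact_force'])
crop('pics/s11.png','pics/s11a.png',230,80,430,300,2.7)
crop('pics/t11.png','pics/t11a.png',180,140,400,300,3.6)
E
```

```text
21.0667 [ 0.91045816 -0.27397187 -0.53052387]
```

View pics/s11.png

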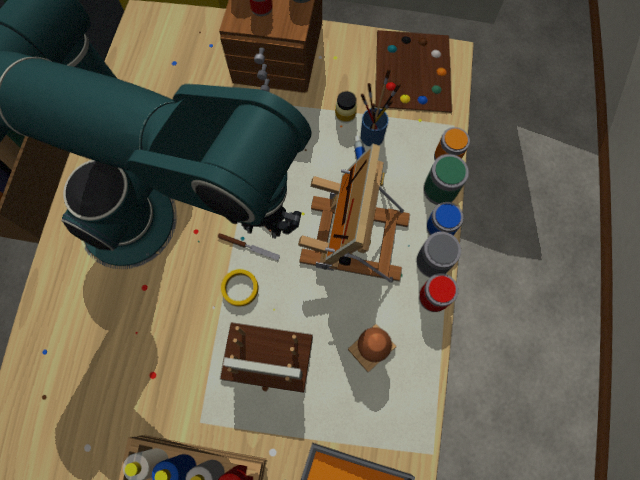

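View pics/t11a.png

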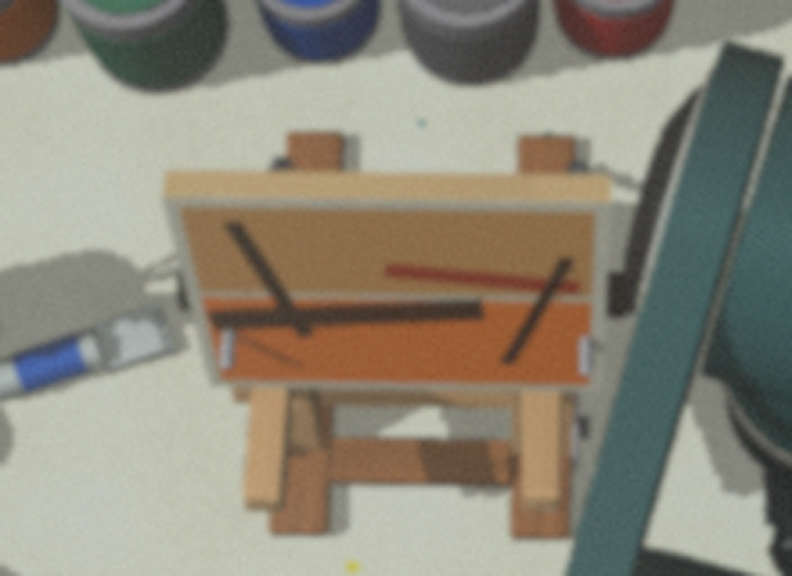

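View pics/w11.png

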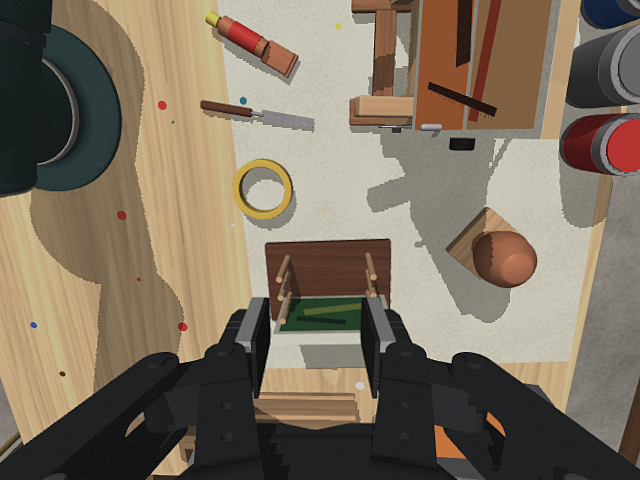

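```bash
python3 - <<'E'
from pl import *
t=cam('top'); Q=lambda x,y:(180+x/3.6-.4,140+y/3.6-.4)
zb=.128+.018*np.sin(L)
a=hitz(t,Q(213,385),zb);b=hitz(t,Q(592,385),zb);m=(a+b)/2
print('bottom front',a,b,m,np.linalg.norm(a-b))
zt=zb+.2*np.cos(L)
a=hitz(t,Q(166,203),zt);b=hitz(t,Q(609,205),zt);print('top front',a,b,(a+b)/2,np.linalg.norm(a-b)); m2=(a+b)/2
print('lean est',np.arctan2(m2[0]-m[0],zt-zb))
for px in ((272,533),(328,533),(513,537),(568,537)): print(hitz(t,Q(*px),.018))
# pegs rear upper edges
for px in ((246,503),(281,505),(524,501),(560,501)): print('peg rear',hitz(t,Q(*px),.155))
print(delta([.45,-.3,.45],R.from_quat(env.observe()['ee_rot'])))
E
```

```text
bottom front [0.59309197 0.17641816 0.13374756] [ 0.59014127 -0.05559905  0.13374756] [0.59161662 0.06040956 0.13374756] 0.23203597642305898
top front [0.65309742 0.17484958 0.3232777 ] [ 0.64879022 -0.0606259   0.3232777 ] [0.65094382 0.05711184 0.3232777 ] 0.2355148648920805
lean est 0.3033608101034176
[0.51710934 0.153106   0.018     ]
[0.51668482 0.11622293 0.018     ]
[ 0.51256264 -0.00537797  0.018     ]
[ 0.51209934 -0.04149535  0.018     ]
peg rear [0.51681753 0.15211246 0.155     ]
peg rear [0.5153773  0.13124218 0.155     ]
peg rear [ 0.51601188 -0.01322315  0.155     ]
peg rear [ 0.51573707 -0.03460656  0.155     ]
(array([ 39.3, -25.5, 175.1]), array([0., 0., 0.]))
```

```bash
python3 - <<'E'
from h import *
crop('pics/s11.png','pics/s11b.png',290,135,420,285,5)
E
```

```text
(no output)
```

View pics/s11b.png

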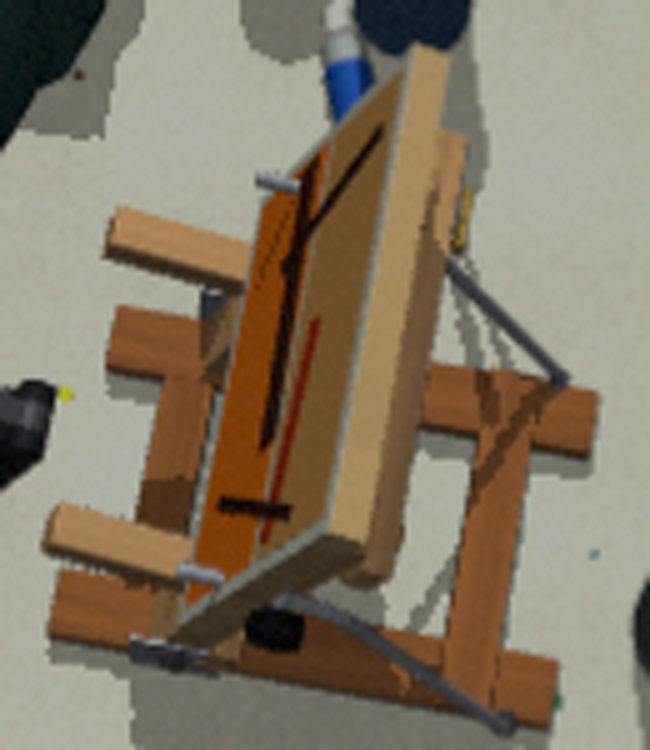

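```bash
python3 - <<'E'
from h import *
from workcell import job_done
o=env.observe(); print(o['qvel'].round(3),o['contact_force'].round(1))
print(job_done()); print(env.observe()['time'])
E
```

```text
[ 0.061  0.02  -0.007  0.012 -0.001  0.034] [1.  0.2 0.7]
the job is handed in; nothing more can be done
None
the job is handed in; nothing more can be done
```

I pushed the loose peg home and set the orange panel on both pegs. It leans on the posts with its painted face outwards. I handed the job in at about 21 s of the 72 s allowed.

- **Peg:** I felt for the hole, which lay about 4 mm left of my first try. The shaft then slid in with almost no resistance, and the shoulder seated at about 17 N. No push went over 19 N, so none reached the 30 N that shoves the frame. In the scene pictures the post tops stayed in the same place before and after.
- **Panel:** I lowered it until both the pegs and the posts took light load, and the moments showed contact both low and high on the back. Only then did I open the fingers and draw clear. The last pictures show it resting on both pegs. The brush pot and the bronze egg stood in their places.

**Checks that fell short or disagreed:**
- **Peg seating:** there may be a gap of up to about 1 mm at the top of the peg's shoulder. The wrist picture shows a thin dark line there. The arm's travel from mouth contact to home came to 49.5–49.8 mm against the 50 mm shaft.
- **Centring:** the arm's own reading puts the panel within 1–2 mm of centre. The top camera puts it about 3–5 mm to the left, and I left it there.
- **Lean:** the arm read 0.325 rad. The top camera's rougher estimate was 0.30.
- **Wing levers:** in the pictures the wing-knob levers appear to poke through the panel near its side edges. I felt nothing there.

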